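# Load the filter and hang the lift-off door of a power unit

### The arm

A 7-joint arm with a two-finger parallel gripper is mounted at the origin on the work surface. World frame = base frame: x ahead of the robot, y to its left, z up, the work surface at z = 0. Lengths are in m, angles in rad, forces in N, time in s.
With the tool pointing down it reaches from about 0.375 to 0.925 m from the base axis. Payload 3.1 kg.
Tool frame: the origin (TCP) lies at the very end of the fingers, on their centre line; the grasp point (between the pads) lies 19 mm behind it; z points along the fingers, y is the direction in which the jaws open and shut (so a half turn about z gives the same grasp; the last joint's range is limited). The gripper opens to 85 mm and grips with 20 to 120 N. Pads are 22 mm wide; open, the fingers measure 114 mm over their backs; the gripper's body (76 mm by 85 mm) begins 54 mm behind the grasp point. The pads swing forward as they close: fully open they stand 13 mm farther back than shut.
Start: joints at [1.149, 0.383, 0.044, 1.598, -0.018, 1.161, -0.05], TCP at [0.207, -0.616, 0.231] pointing down, gripper open.
Joint ranges: [-2.61, 2.61], [-0.41, 2.15], [-1.48, 1.57], [0, 2.5], [-1.57, 4.71], [0.05, 1.97], [-2.85, 2.85]. Speed limits (rad/s): [2.79, 2.79, 3.14, 3.14, 3.14, 3.14, 3.14].

### API

Orientations are given as a rotation vector (axis times angle).
In Python, from plant import robot gives the robot as it stands. The module is installed in compiled form; this text tells all that it offers.
- The arm moves only by the tool apply_moves, never from a script. Its argument "increments" is a list of rows, each an object with "grip": the finger opening in m, from 0 to 0.0854; "offset": the shift along the tool's x, y, z in m, a list of three; "turn": the turn about the tool's z in degrees. A call has 1 to 5 rows; each row shifts and turns the commanded pose from where the row before left it, along the tool's axes as they then stand; what a row does not reach is not made up. A row lasts 1/12 s, in which the tool goes at most 41.7 mm and 7.16 degrees, less where a joint would pass 70% of its speed; a pose out of reach is approached as far as the arm can. A call is refused whole if a number of a shift passes 0.0417 or a number of a turn 7.16, either way. A call with a gripper value outside its range is refused whole. The fingers move at their own pace and stop on an object; the grip force is fixed at half the most. Time passes only in rows, so rows that do not move let the fingers close. It gives the time, the measured TCP pose, the force and the opening at its end, in the units of the state.
- robot.sense(): the state, without advancing time (a new reading comes with each control period).
- robot.grab_frame(name): name is "scene" or "top" or "wrist"; returns a dict with "pixels" (480x640x3 uint8, red, green, blue), "depth" (480x640 float32, m along the optical axis (not along the pixel's ray), 0 where there is no reading), "mtx" (3x3 intrinsics, pixels), "origin" and "rotation" of the camera in the world. Camera axes: x right, y up, looking along -z (the intrinsics and any distortion apply to the point x, -y, -z); pixel columns grow to the right and rows downward; lengths in m; the calibration is good to about 2 mm. A picture is of the moment at which its call begins.
- robot.sign_off(): hands the job in, once; it reports no verdict.
The state is a dict: "clock": time; "joint_pos": joint angles; "joint_velocities": joint speeds; "joint_torque": joint torques, N m; "tcp_pos": TCP position; "orientation": TCP orientation; "contact_force": force on the tool from outside, world axes, zero at the start; "moment": the same for the moment, N m; "finger_gap": opening from 0.0 (shut) to 1.0 (fully open).
Only numpy, scipy, OpenCV 4.12 (cv2) and the standard library are available. Lean on these libraries where they do the work, as an engineer would, in place of code of your own. Each camera call takes 0.05 s, during which the arm holds its last target. There are 200 camera calls.

### The job

Slide the filter cassette that fits the door (the narrower of the two) fully home into the door's pocket while the door still stands in its rack. Then carry the loaded door to the power unit, lower it gently so that both hinge knuckles drop fully onto their two pins, swing the door shut against the unit's front and let go. Leave the wide cassette and the other things on the bench where they are.

Things in the scene. Friction and masses are not known exactly. Their poses are not given: they have to be found in the camera images.
- enclosure: The power unit: fixed grey sheet-steel box, 150 mm deep (its x), 190 mm wide (y), top at 155 mm. Origin: centre of its footprint on the bench; z up. Its open front faces -x, at x = -75 mm; the two hinge pins stand on it on one upright axis at x = -87.5, y = -84 mm. The shut door covers y = -70 to +80, z = 22 to 152 mm. No latch: the door stays where it is left.
- pin_lower (a point): Lower hinge pin, fixed on the unit: this point is the centre of the pin's foot, on the flat top of its barrel (37 mm above the bench), where the door's lower knuckle comes to rest. Barrel 20 mm in diameter, 23 mm high, below this point; pin 10 mm in diameter, 18 mm high, above it, the last 6 mm tapering to a 3 mm tip.
- pin_upper (a point): Upper hinge pin, same shape, 83 mm above the lower one (foot 120 mm above the bench). Its barrel reaches down to 97 mm, only 40 mm above the seated lower knuckle's top: so bring the door in from the side, 20 to 38 mm above its seated height, then lower it straight down.
- door: Loose lift-off door, about 0.5 kg, grey steel, upright in its rack. Panel 150 mm wide (its x), 21 mm thick (y), 130 mm high. Origin: centre of its underside; z up. Louvred outside at +y, inside (to the unit when shut) at -y, knuckles beyond the -x edge. Centre of mass within 5 mm of x = 0. Can be gripped across its thickness at the top edge. Hung, its underside is 22 mm above the bench.
- knuckle_lower (a point): Centre of the lower face of the door's lower knuckle: x = -89, y = 0, z = 15 mm in the door's frame. Knuckles are upright tubes 20 mm in outer diameter and 20 mm high with a 12.4 mm bore open at both ends.
- knuckle_upper (a point): Centre of the lower face of the door's upper knuckle: x = -89, y = 0, z = 98 mm in the door's frame.
- door_pocket (a point): Centre of the floor of the door's filter pocket: x = 0, y = 0, z = 8 mm in the door's frame. The pocket is open at the top of the door, 103 mm wide (door x), 15 mm across (door y), 122 mm deep.
- door_edge (a point): Middle of the door's free edge: x = 75, y = 0, z = 65 mm in the door's frame. Shut, it is at x = -87.5 mm in the unit's frame and the door's x axis points along the unit's +y; the door opens anticlockwise seen from above, up to 180 degrees. Hung, it turns freely on the pins with a little play (this edge may sag 5 mm).
- filter: The cassette that fits, about 0.12 kg, upright in one of the filter rack's slots: body 100 mm wide (its x), 12 mm thick (y), 118 mm high, lower edge rounded; on the middle of its top a pull tab 30 mm wide (x), 8 mm thick (y), 28 mm high. Origin: centre of its underside; z up. Either way round fits. Home, it stands on the pocket floor and 24 mm of the tab shows above the door.
- wide_filter: A cassette for another model in the other slot, to be left there: as the filter but 132 mm wide; it does not fit the door. Origin: centre of its underside.
- door_stand: Fixed black rack that holds the door: base 150 x 86 x 10 mm and four posts 55 mm high that leave a slot 23.5 mm wide along its x. Origin: centre of its footprint. The door stands on the base, 10 mm above the bench.
- filter_stand: Fixed black rack with two slots 14 mm wide along its x, at y = -33 and +33 mm; base 100 x 116 x 10 mm, blocks 50 mm high. Origin: centre of its footprint. The cassettes stand on the base, 10 mm above the bench.
- spray_can: Bystander: upright aerosol can, 52 mm in diameter, 160 mm high with its cap. Origin: centre of its underside.
- tape_roll: Bystander: tape roll lying flat, 96 mm in diameter, 45 mm high. Origin: centre of its underside.
- mallet: Bystander: rubber mallet lying on the bench, 252 mm long along its x (-141 to +111 mm), head 52 mm thick and 90 mm wide (y) centred at x = +85 mm. Origin on the bench under the handle.
There are look-alikes about, which are no part of the job. Leave any green or white look-alike of the door_stand alone.

How it is judged:
On the way, in this order (a step that is already met when the one before it is completed fails the run):
1. the narrow cassette is home in the door's pocket, within 6 mm of its floor, with the door still standing in its rack (distance between filter and door_pocket below 0.006 m and height (world z) of door below 0.02 m and horizontal distance between door and door_stand below 0.04 m), for 0.2 s.
2. both knuckles are fully down on their pins, within 4 mm, with the cassette home in the door (distance between knuckle_lower and pin_lower below 0.004 m and distance between knuckle_upper and pin_upper below 0.004 m and distance between filter and door_pocket below 0.006 m), for 0.2 s.
At the end, for the whole second after the job is handed in: Both knuckles rest on their pins (each knuckle's lower centre within 4 mm of the pin's foot), the narrow cassette is home in the door's pocket (underside within 6 mm of the pocket floor's centre), the door is shut (free edge within 12 mm of its shut position) and at rest (all of step 2 and x of door_edge in the frame of enclosure above -0.0995 m and y of door_edge in the frame of enclosure above 0.05 m and linear speed of door below 0.02 m/s and angular speed of door below 0.1 rad/s and linear speed of filter below 0.03 m/s); the robot touches nothing.
It fails at once if the wide cassette, spray can, tape roll or mallet is pushed or knocked more than 30 mm from its place (distance of any of wide_filter, spray_can, tape_roll, mallet from where it was at the start of the episode above 0.03 m).
It fails at once if the door is rammed against the unit (over 60 N), or let fall on the pins instead of lowered (faster than 0.25 m/s with the knuckles 3 to 20 mm above their seats) (contact force between door and enclosure above 60 N or (horizontal distance between knuckle_upper and pin_upper below 0.006 m and distance between knuckle_upper and pin_upper between 0.003 and 0.02 m and linear speed of door above 0.25 m/s)).
It fails at once if the door is tipped over more than about 30 degrees (angle between door's own z axis and vertical above 0.5 rad).
It also fails if it takes over 72 s, if anything falls off the work surface, if the arm or the gripper's body presses on something with over 40 N, if the wrist force passes 120 N, or if a joint passes its speed limit or range.

## Working session

There is one attempt and no reset: what is moved stays moved. The work goes in short steps, Python scripts to look and compute and a tool call to move; the robot and the scene stay as the last step left them, time stands still between calls to the robot, and variables do not carry over. Pictures are saved under pics/ and viewed, about 8 in all and at most 12, crops included, and the job is handed in when it is done.

Besides the shell and the picture viewer there is one more tool, called by a JSON object that holds its "api" and its "payload", one argument or row to a line. apply_moves: Moves the arm, as the interface text tells. Its arguments: {"type":"object","properties":{"increments":{"type":"array"}},"required":["increments"]}

```bash
mkdir -p pics
cat > h.py <<'E'
import numpy as np, cv2
from scipy.spatial.transform import Rotation as R
from plant import robot
def grab(n):
    f=robot.grab_frame(n); np.savez(f'{n}.npz',**f); return f
def pts(f):
    d=f['depth']; K=f['mtx']; v,u=np.mgrid[0:480,0:640]
    P=np.stack([(u-K[0,2])/K[0,0]*d,-(v-K[1,2])/K[1,1]*d,-d],-1)
    M=np.array(f['rotation']); M=M if M.shape==(3,3) else R.from_rotvec(M).as_matrix()
    return P@M.T+np.array(f['origin'])
def save(f,n): cv2.imwrite(f'pics/{n}.png',f['pixels'][:,:,::-1])
E
python3 - <<'E'
from h import *
for n in ['scene','top']:
    f=grab(n); save(f,n+'0'); print(n,{k:(np.round(v,3).tolist() if np.size(v)<20 else np.shape(v)) for k,v in f.items()})
print(robot.sense())
E
```

```text
scene {'pixels': (480, 640, 3), 'depth': (480, 640), 'mtx': [[543.907, 0.0, 318.925], [0.0, 543.907, 248.438], [0.0, 0.0, 1.0]], 'origin': [0.972, -0.894, 1.067], 'rotation': [0.718, 0.21, 0.586]}
top {'pixels': (480, 640, 3), 'depth': (480, 640), 'mtx': [[447.929, 0.0, 324.115], [0.0, 447.929, 233.716], [0.0, 0.0, 1.0]], 'origin': [0.278, -0.144, 1.408], 'rotation': [0.128, -0.113, -1.568]}
{'clock': 0.1, 'joint_pos': array([ 1.14920757,  0.38376126,  0.04382147,  1.59940948, -0.01790028,
        1.16122329, -0.04989193]), 'joint_velocities': array([-0.00078728, -0.00155023, -0.00048827, -0.00432241, -0.00058426,
       -0.00245987,  0.00080915]), 'joint_torque': array([ 2.83427878e-03, -4.34722853e+01,  1.02939740e+00, -2.50455183e+01,
        1.08679399e-02,  5.39559958e-03, -1.21472053e-05]), 'tcp_pos': array([ 0.20653938, -0.61540758,  0.23001083]), 'orientation': array([-3.09816182e+00, -5.06165691e-01,  7.95585297e-04]), 'contact_force': array([ 0.96566402, -0.42302362, -1.26089217]), 'moment': array([ 0.00783723,  0.01898278, -0.01390101]), 'finger_gap': 0.9961767933587363}
```

View pics/scene0.png

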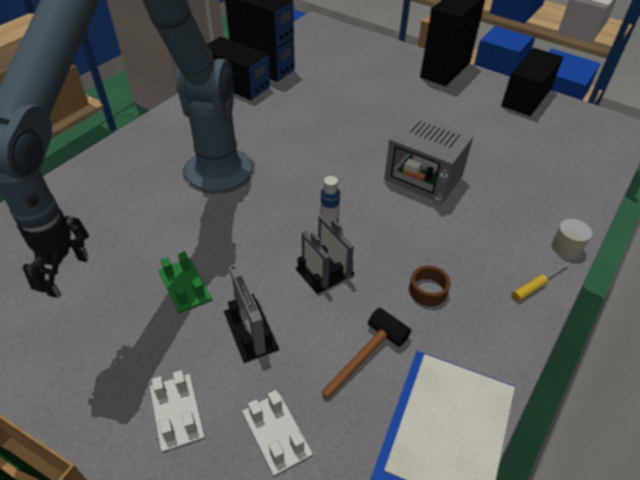

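View pics/top0.png

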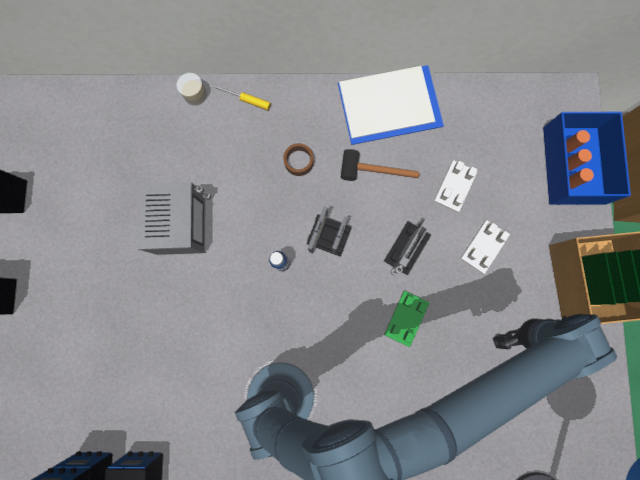

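The scene view shows the black door rack with the door at about (250,315), the filter rack at (325,255), the unit at (428,160), the can at (330,200), the tape at (430,285) and the mallet at (370,350). The look-alike racks are green at (185,282) and white at (177,410) and (277,430). In the top view the door is at (408,247), the filter rack at (330,232) and the unit at (178,217).

The door must be the one in the black rack. For the cassette I need an enlarged crop and the depth data.

Run:
```python
from h import *
f=dict(np.load('top.npz')); P=pts(f)
c=f['pixels'][185:285,300:440]; c=cv2.resize(c,None,fx=5,fy=5,interpolation=cv2.INTER_CUBIC)
cv2.imwrite('pics/crop_top.png',c[:,:,::-1])
s=dict(np.load('scene.npz')); c=s['pixels'][190:360,215:365]; c=cv2.resize(c,None,fx=3.5,fy=3.5,interpolation=cv2.INTER_CUBIC)
cv2.imwrite('pics/crop_scene.png',c[:,:,::-1])
print('table z',np.median(P[260:300,300:370,2]))
Ps=pts(s)
def rect(name,Q):
    r=cv2.minAreaRect((Q[:,:2]*1000).astype(np.float32)); print(name,len(Q),'c',np.round(r[0],1),'sz',np.round(r[1],1),'ang',round(r[2],1),'z',np.round(np.percentile(Q[:,2],[5,50,95]),3))
def reg(P,x0,x1,y0,y1,z0,z1):
    Q=P.reshape(-1,3); m=(Q[:,0]>x0)&(Q[:,0]<x1)&(Q[:,1]>y0)&(Q[:,1]<y1)&(Q[:,2]>z0)&(Q[:,2]<z1); return Q[m]
for nm,(u,v) in dict(door=(408,247),filt=(330,232),unit=(178,217),can=(279,260),tape=(299,159),mallet=(350,165),green=(406,318)).items(): print(nm,np.round(P[v,u],3))
for nm,PP in (('top',P),('scene',Ps)):
    rect(nm+' unit roof',reg(PP,.3,.75,.05,.5,.148,.165))
# component clusters in black/door area, by height slices
for nm,PP in (('top',P),('scene',Ps)):
  for z0,z1 in ((.006,.03),(.05,.065),(.1,.123),(.123,.134),(.134,.148),(.15,.17)):
    Q=reg(PP,.2,.65,-.6,.05,z0,z1)
    if len(Q)<5: continue
    img=np.zeros((450,650),np.uint8); ij=((Q[:,:2]-[.2,-.6])*1000).astype(int); img[ij[:,0],ij[:,1]]=255
    n,l=cv2.connectedComponents(cv2.dilate(img,np.ones((9,9))))
    lab=l[ij[:,0],ij[:,1]]
    for k in range(1,n):
        if (lab==k).sum()>8: rect(f'{nm} {z0}-{z1}',Q[lab==k])
```

```text
table z 0.0008973909819262049
door [ 0.435 -0.372  0.141]
filt [ 0.5   -0.15   0.009]
unit [0.52  0.284 0.156]
can [ 0.396 -0.007  0.164]
tape [ 0.742 -0.05   0.002]
mallet [ 0.705 -0.213  0.052]
green [ 0.232 -0.383  0.008]
top unit roof 3472 c [527.1 322.5] sz [191.7 152.7] ang 1.9 z [0.152 0.156 0.16 ]
scene unit roof 2309 c [524.4 322.5] sz [192.7 163.7] ang 2.0 z [0.15  0.154 0.157]
top 0.006-0.03 12 c [ 225.  -526.2] sz [49.5 19.5] ang 38.5 z [0.006 0.007 0.009]
top 0.006-0.03 828 c [ 251.8 -397.9] sz [120.1 136.5] ang 73.8 z [0.007 0.011 0.016]
top 0.006-0.03 19 c [235.9 -99.6] sz [27.1 61.8] ang 51.8 z [0.006 0.007 0.008]
top 0.006-0.03 13 c [ 239.7 -223.7] sz [36.9 39.5] ang 89.3 z [0.006 0.007 0.008]
top 0.006-0.03 10 c [ 273.8 -516.9] sz [35.5 23. ] ang 51.4 z [0.006 0.007 0.008]
top 0.006-0.03 11 c [ 314.1 -471.5] sz [57.3 14.8] ang 30.0 z [0.006 0.007 0.009]
top 0.006-0.03 9 c [ 301.4 -274.9] sz [12.7 38.9] ang 33.2 z [0.006 0.006 0.008]
top 0.006-0.03 10 c [350.1 -92.4] sz [46.7 21.8] ang 89.9 z [0.006 0.008 0.009]
top 0.006-0.03 13 c [ 363.4 -509.6] sz [52.3 20.8] ang 
[... 5748 characters left out ...]
8 z [0.124 0.127 0.132]
scene 0.123-0.134 206 c [ 494.6 -115.2] sz [ 16.  130.7] ang 68.9 z [0.124 0.127 0.131]
scene 0.134-0.148 343 c [ 447.5 -394. ] sz [ 22.  154.1] ang 58.4 z [0.135 0.139 0.142]
scene 0.134-0.148 60 c [405.9 -11.2] sz [34.3 17.5] ang 23.8 z [0.135 0.141 0.147]
scene 0.134-0.148 40 c [ 479.5 -180.7] sz [ 9.9 31.3] ang 69.3 z [0.135 0.141 0.147]
scene 0.134-0.148 43 c [ 494.3 -117.9] sz [11.  29.6] ang 85.9 z [0.135 0.141 0.147]
scene 0.15-0.17 134 c [402.1  -1.6] sz [33.7 37.1] ang 10.6 z [0.151 0.158 0.162]
scene 0.15-0.17 43 c [ 478.5 -180.6] sz [ 8.5 32.5] ang 70.1 z [0.151 0.154 0.157]
scene 0.15-0.17 43 c [ 493.9 -115.8] sz [10.  32.6] ang 67.7 z [0.151 0.154 0.158]
```

View pics/crop_top.png

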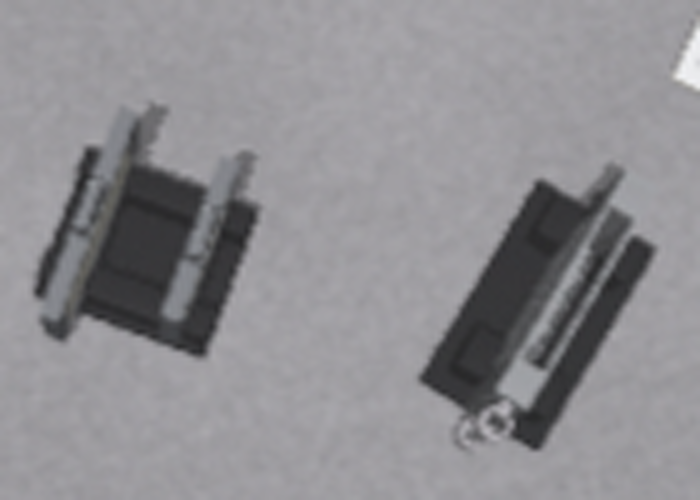

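View pics/crop_scene.png

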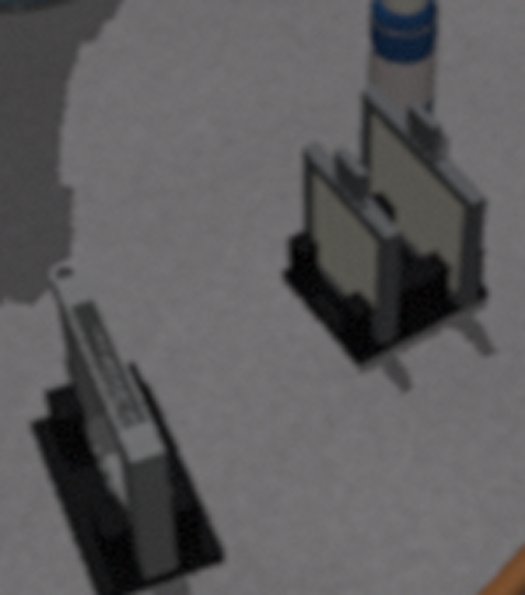

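Confirmed in the crops. Top-crop cassettes are at (85,225) and (205,240). The right one, in the slot nearer the door, measures 99 × 12 mm, so it is the narrow `filter`, at about (0.480, -0.180). The left one is 132 mm, the wide cassette. The door is the panel in the black rack, centred at about (0.4485, -0.3935), yaw about -31.5°, with its knuckles toward the low-x end.

I'll turn the tool first.

{"api": "apply_moves", "payload": {
  "increments": [
    {"grip": 0.04,"offset": [0,0,0],"turn": -7.0},
    {"grip": 0.04,"offset": [0,0,0],"turn": -7.0},
    {"grip": 0.04,"offset": [0,0,0],"turn": -7.0},
    {"grip": 0.04,"offset": [0,0,0],"turn": -7.0},
    {"grip": 0.04,"offset": [0,0,0],"turn": -7.0}
  ]
}}

```text
clock: 0.52
tcp_pos: [0.2066, -0.6157, 0.2304]
orientation: [-2.799, -1.423, -0.0]
contact_force: [1.0, -1.0, -0.6]
finger_gap: 0.467
```

{"api": "apply_moves", "payload": {
  "increments": [
    {"grip": 0.04,"offset": [0,0,0],"turn": -7.0},
    {"grip": 0.04,"offset": [0,0,0],"turn": -7.0},
    {"grip": 0.04,"offset": [0,0,0],"turn": -7.0},
    {"grip": 0.04,"offset": [0,0,0],"turn": -7.0},
    {"grip": 0.04,"offset": [0,0,0],"turn": -7.0}
  ]
}}

```text
clock: 0.93
tcp_pos: [0.2066, -0.6157, 0.2304]
orientation: [-2.242, -2.199, -0.001]
contact_force: [-0.0, 0.2, -0.3]
finger_gap: 0.468
```

```bash
cat >> h.py <<'E'
def state(tgt=None):
    s=robot.sense(); M=R.from_rotvec(s['orientation']).as_matrix(); psi=np.degrees(np.arctan2(M[1,0],M[0,0]))
    print('t',round(s['clock'],2),'tcp',np.round(s['tcp_pos'],4),'psi',round(psi,2),'tilt',round(np.degrees(np.arccos(-M[2,2])),2),'q',np.round(s['joint_pos'],2),'F',np.round(s['contact_force'],1),'M',np.round(s['moment'],2),'gap',round(s['finger_gap']*85.4,1))
    if tgt is not None:
        d=M.T@(np.array(tgt[:3])-s['tcp_pos']); print('offset mm',np.round(d*1000,1),'turn',round(-((tgt[3]-psi+180)%360-180),1) )
    return s,M,psi
E
python3 -c "
from h import *
state((.4795,-.18,.25,159.5))"
```

```text
t 0.93 tcp [ 0.2066 -0.6157  0.2304] psi 88.9 tilt 0.09 q [ 1.31  0.39 -0.16  1.59  0.07  1.17  1.12] F [-0.   0.2 -0.3] M [-0.06  0.03  0.08] gap 40.0
offset mm [440.9 264.5 -19.1] turn -70.6
```

{"api": "apply_moves", "payload": {
  "increments": [
    {"grip": 0.04,"offset": [0,0,0],"turn": -7.06},
    {"grip": 0.04,"offset": [0,0,0],"turn": -7.06},
    {"grip": 0.04,"offset": [0,0,0],"turn": -7.06},
    {"grip": 0.04,"offset": [0,0,0],"turn": -7.06},
    {"grip": 0.04,"offset": [0,0,0],"turn": -7.06}
  ]
}}

```text
clock: 1.35
tcp_pos: [0.2065, -0.6157, 0.2304]
orientation: [-1.469, -2.775, -0.002]
contact_force: [-0.6, -0.5, -0.2]
finger_gap: 0.473
```

{"api": "apply_moves", "payload": {
  "increments": [
    {"grip": 0.04,"offset": [0,0,0],"turn": -7.06},
    {"grip": 0.04,"offset": [0,0,0],"turn": -7.06},
    {"grip": 0.04,"offset": [0,0,0],"turn": -7.06},
    {"grip": 0.04,"offset": [0,0,0],"turn": -7.06},
    {"grip": 0.04,"offset": [0,0,0],"turn": -7.06}
  ]
}}

```text
clock: 1.77
tcp_pos: [0.2065, -0.6157, 0.2304]
orientation: [-0.559, -3.091, -0.002]
contact_force: [-0.1, 0.4, -0.1]
finger_gap: 0.467
```

{"api": "apply_moves", "payload": {
  "increments": [
    {"grip": 0.04,"offset": [-0.007,0.0336,-0.004],"turn": 0},
    {"grip": 0.04,"offset": [-0.007,0.0336,-0.004],"turn": 0},
    {"grip": 0.04,"offset": [-0.007,0.0336,-0.004],"turn": 0},
    {"grip": 0.04,"offset": [-0.007,0.0336,-0.004],"turn": 0},
    {"grip": 0.04,"offset": [-0.007,0.0336,-0.004],"turn": 0}
  ]
}}

```text
clock: 2.18
tcp_pos: [0.2996, -0.4699, 0.2507]
orientation: [-0.569, -3.089, -0.002]
contact_force: [0.6, -0.4, 0.1]
finger_gap: 0.471
```

{"api": "apply_moves", "payload": {
  "increments": [
    {"grip": 0.04,"offset": [-0.007,0.0336,0],"turn": 0},
    {"grip": 0.04,"offset": [-0.007,0.0336,0],"turn": 0},
    {"grip": 0.04,"offset": [-0.007,0.0336,0],"turn": 0},
    {"grip": 0.04,"offset": [-0.007,0.0336,0],"turn": 0},
    {"grip": 0.04,"offset": [-0.007,0.0336,0],"turn": 0}
  ]
}}

```text
clock: 2.6
tcp_pos: [0.392, -0.3254, 0.2509]
orientation: [-0.569, -3.089, -0.0]
contact_force: [-0.1, -0.6, 0.3]
finger_gap: 0.471
```

{"api": "apply_moves", "payload": {
  "increments": [
    {"grip": 0.04,"offset": [-0.007,0.0336,0],"turn": 0},
    {"grip": 0.04,"offset": [-0.007,0.0336,0],"turn": 0},
    {"grip": 0.04,"offset": [-0.007,0.0336,0],"turn": 0},
    {"grip": 0.04,"offset": [-0.007,0.0336,0],"turn": 0},
    {"grip": 0.04,"offset": [-0.007,0.0336,0],"turn": 0}
  ]
}}

```text
clock: 3.02
tcp_pos: [0.4844, -0.1811, 0.2509]
orientation: [-0.569, -3.089, 0.0]
contact_force: [0.8, -0.4, 0.1]
finger_gap: 0.466
```

```bash
cat >> h.py <<'E'
def meas(x0,x1,y0,y1,z0,z1,cams=('wrist','scene','top'),ref=None):
    out={}
    for n in cams:
        f=grab(n); Q=pts(f).reshape(-1,3)
        m=(Q[:,0]>x0)&(Q[:,0]<x1)&(Q[:,1]>y0)&(Q[:,1]<y1)&(Q[:,2]>z0)&(Q[:,2]<z1)
        Q=Q[m]
        if len(Q)<8: print(n,'few',len(Q)); continue
        r=cv2.minAreaRect((Q[:,:2]*1000).astype(np.float32)); print(n,len(Q),'c',np.round(r[0],1),'sz',np.round(r[1],1),'ang',round(r[2],1),'z',np.round(np.percentile(Q[:,2],[5,50,95]),4)); out[n]=Q
    return out
E
python3 -c "
from h import *
state((.4795,-.18,.25,159.5))
f=grab('wrist');save(f,'w1')
print(np.round(f['origin'],3))
Q=pts(f).reshape(-1,3)
print(np.percentile(Q,[0,50,100],axis=0))
meas(.4,.56,-.26,-.147,.122,.136)
meas(.4,.56,-.26,-.147,.15,.165)
meas(.4,.57,-.147,-.04,.15,.165)
"
```

```text
t 3.02 tcp [ 0.4844 -0.1811  0.2509] psi 159.13 tilt 0.05 q [ 0.93  0.17 -0.71  1.86  0.12  1.15  1.38] F [ 0.8 -0.4  0.1] M [-0.02 -0.04  0.01] gap 39.8
offset mm [ 5.  -0.7  0.9] turn -0.4
[ 0.412 -0.153  0.395]
[[ 0.20041786 -0.76529238 -0.10161213]
 [ 0.47537426 -0.17406902  0.00172927]
 [ 1.20740476  0.19090288  0.39451306]]
wrist 1375 c [ 481.5 -178.3] sz [12.  99.8] ang 69.3 z [0.1278 0.129  0.1302]
scene 175 c [ 479.8 -179.8] sz [ 15.9 102.6] ang 70.1 z [0.1238 0.1269 0.1333]
top few 0
wrist 466 c [ 481.5 -178.1] sz [ 7.7 29.9] ang 69.3 z [0.1554 0.1568 0.1579]
scene 46 c [ 477.7 -179.7] sz [10.4 33.1] ang 63.0 z [0.1505 0.1539 0.1574]
top few 0
wrist 569 c [ 496.6 -113.6] sz [ 8.5 29.9] ang 69.0 z [0.1512 0.1565 0.1577]
scene 45 c [ 493.9 -115.3] sz [ 9.9 31.4] ang 65.2 z [0.1509 0.1548 0.1572]
top 32 c [ 495.  -113.6] sz [ 7.9 29.5] ang 70.9 z [0.1531 0.1564 0.1596]
```

View pics/w1.png

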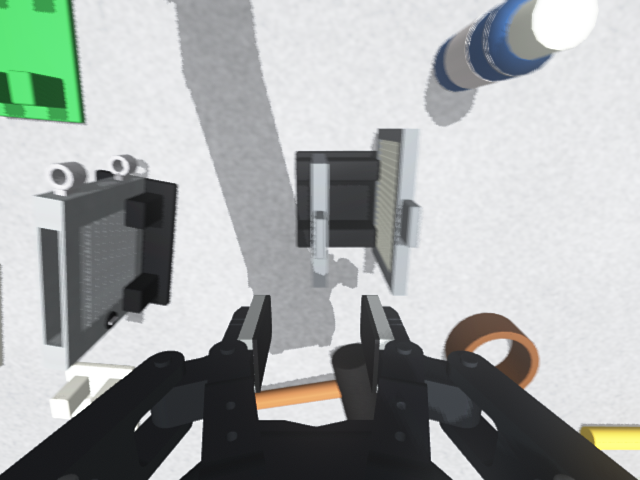

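The wrist view shows the narrow cassette upright at (320,220), centred between the open fingers. The wide one is at (400,215), and the door with its two knuckles (65,178) and (123,165) is on the left. I'll descend onto the tab and close.

{"api": "apply_moves", "payload": {
  "increments": [
    {"grip": 0.04,"offset": [0.0042,0.001,0.02],"turn": 0},
    {"grip": 0.04,"offset": [0,0,0.03],"turn": 0},
    {"grip": 0.04,"offset": [0,0,0.03],"turn": 0},
    {"grip": 0.04,"offset": [0,0,0.025],"turn": 0},
    {"grip": 0.04,"offset": [0,0,0.01],"turn": 0}
  ]
}}

```text
clock: 3.93
tcp_pos: [0.4774, -0.1803, 0.1326]
orientation: [-0.57, -3.083, -0.002]
contact_force: [-0.5, 0.3, 0.6]
finger_gap: 0.467
```

{"api": "apply_moves", "payload": {
  "increments": [
    {"grip": 0.0,"offset": [0,0,0],"turn": 0},
    {"grip": 0.0,"offset": [0,0,0],"turn": 0},
    {"grip": 0.0,"offset": [0,0,0],"turn": 0},
    {"grip": 0.0,"offset": [0,0,0],"turn": 0},
    {"grip": 0.0,"offset": [0,0,0],"turn": 0}
  ]
}}

```text
clock: 4.35
tcp_pos: [0.4822, -0.1804, 0.1379]
orientation: [0.568, 3.086, -0.001]
contact_force: [0.6, -0.2, 0.5]
finger_gap: 0.071
```

```bash
python3 -c "
from h import *
state((.4808,-.1787,.136,159.3))"
```

```text
t 4.35 tcp [ 0.4822 -0.1804  0.1379] psi 159.15 tilt 0.2 q [ 0.88  0.31 -0.68  1.98  0.24  0.93  1.28] F [ 0.6 -0.2  0.5] M [ 0.1  -0.19  0.02] gap 6.1
offset mm [1.9 1.1 1.9] turn -0.1
```

{"api": "apply_moves", "payload": {
  "increments": [
    {"grip": 0.0,"offset": [0,0,-0.015],"turn": 0},
    {"grip": 0.0,"offset": [0,0,-0.035],"turn": 0},
    {"grip": 0.0,"offset": [0,0,-0.035],"turn": 0},
    {"grip": 0.0,"offset": [0,0,-0.035],"turn": 0},
    {"grip": 0.0,"offset": [0,0,-0.035],"turn": 0}
  ]
}}

```text
clock: 4.77
tcp_pos: [0.4805, -0.1799, 0.2935]
orientation: [0.567, 3.089, -0.001]
contact_force: [0.5, 0.7, -1.2]
finger_gap: 0.073
```

{"api": "apply_moves", "payload": {
  "increments": [
    {"grip": 0.0,"offset": [0,0,-0.02],"turn": 0},
    {"grip": 0.0,"offset": [0,0,0],"turn": 0}
  ]
}}

```text
clock: 4.93
tcp_pos: [0.4844, -0.1809, 0.3181]
orientation: [0.566, 3.078, -0.006]
contact_force: [1.0, 0.4, -1.0]
finger_gap: 0.077
```

```bash
python3 -c "
from h import *
state((.4485,-.3935,.31,148.6))"
```

```text
t 4.93 tcp [ 0.4844 -0.1809  0.3181] psi 159.16 tilt 0.74 q [ 0.96  0.1  -0.72  1.79  0.08  1.27  1.43] F [ 1.   0.4 -1. ] M [-0.01 -0.01  0.06] gap 6.6
offset mm [ -41.9 -211.5    9.1] turn 10.6
```

{"api": "apply_moves", "payload": {
  "increments": [
    {"grip": 0.0,"offset": [0,0,0],"turn": 5.3},
    {"grip": 0.0,"offset": [0,0,0],"turn": 5.3},
    {"grip": 0.0,"offset": [-0.005,-0.01,0],"turn": 0},
    {"grip": 0.0,"offset": [-0.01,-0.025,0],"turn": 0},
    {"grip": 0.0,"offset": [-0.01,-0.025,0],"turn": 0}
  ]
}}

```text
clock: 5.35
tcp_pos: [0.4705, -0.2443, 0.3106]
orientation: [-0.841, -3.026, 0.001]
contact_force: [0.2, -1.1, -0.8]
finger_gap: 0.076
```

{"api": "apply_moves", "payload": {
  "increments": [
    {"grip": 0.0,"offset": [-0.01,-0.025,0],"turn": 0},
    {"grip": 0.0,"offset": [-0.01,-0.025,0],"turn": 0},
    {"grip": 0.0,"offset": [-0.01,-0.025,0],"turn": 0},
    {"grip": 0.0,"offset": [-0.01,-0.025,0],"turn": 0},
    {"grip": 0.0,"offset": [-0.01,-0.025,0],"turn": 0}
  ]
}}

```text
clock: 5.77
tcp_pos: [0.4467, -0.3792, 0.31]
orientation: [-0.848, -3.023, 0.0]
contact_force: [0.3, 0.2, -1.0]
finger_gap: 0.075
```

{"api": "apply_moves", "payload": {
  "increments": [
    {"grip": 0.0,"offset": [-0.005,-0.015,0],"turn": 0},
    {"grip": 0.0,"offset": [0,0,0],"turn": 0},
    {"grip": 0.0,"offset": [0,0,0],"turn": 0},
    {"grip": 0.0,"offset": [0,0,0],"turn": 0}
  ]
}}

```text
clock: 6.1
tcp_pos: [0.4452, -0.3908, 0.3108]
orientation: [-0.847, -3.025, -0.003]
contact_force: [0.9, 0.5, -1.3]
finger_gap: 0.078
```

```bash
python3 -c "
from h import *
state((.4485,-.3935,.31,148.6))
f=grab('wrist');save(f,'w2')
print('door'); meas(.34,.56,-.48,-.3,.136,.144)
print('filter'); meas(.35,.56,-.48,-.3,.22,.31)
"
```

```text
t 6.1 tcp [ 0.4452 -0.3908  0.3108] psi 148.7 tilt 0.11 q [ 1.12  0.27 -0.56  1.62  0.14  1.3   1.56] F [ 0.9  0.5 -1.3] M [ 0.08 -0.02 -0.  ] gap 6.7
offset mm [-4.3 -0.6  0.8] turn 0.1
door
wrist 724 c [ 402.7 -363.5] sz [20.4 37.1] ang 58.8 z [0.1398 0.141  0.1421]
scene 250 c [ 447.9 -394.5] sz [ 21.6 151.7] ang 59.0 z [0.1367 0.139  0.1415]
top 92 c [ 430.8 -381.6] sz [ 21.3 116.3] ang 58.5 z [0.1369 0.1401 0.1435]
filter
wrist 3220 c [ 444.9 -389.5] sz [ 12.  100.6] ang 58.8 z [0.2586 0.3025 0.3037]
scene 509 c [ 443.1 -391.6] sz [ 12.6 103.4] ang 58.9 z [0.2244 0.2671 0.3027]
top 155 c [ 428.6 -378. ] sz [11.6 64.8] ang 63.1 z [0.2253 0.2922 0.3053]
```

View pics/w2.png

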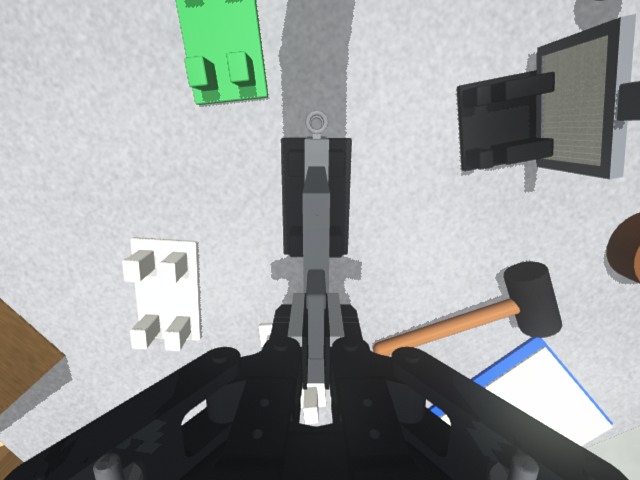

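The wrist view shows the cassette held straight above the door rack (316,200), with the knuckle ring at (316,122). Across the thickness it is already aligned to about 0.3 mm. Along the width it needs about 6 mm.

{"api": "apply_moves", "payload": {
  "increments": [
    {"grip": 0.0,"offset": [-0.006,0,0.01],"turn": 0},
    {"grip": 0.0,"offset": [0,0,0.016],"turn": 0},
    {"grip": 0.0,"offset": [0,0,0],"turn": 0},
    {"grip": 0.0,"offset": [0,0,0],"turn": 0}
  ]
}}

```text
clock: 6.78
tcp_pos: [0.449, -0.3951, 0.2835]
orientation: [-0.85, -3.021, -0.003]
contact_force: [0.1, 0.1, -0.9]
finger_gap: 0.072
```

```bash
cat > rel.py <<'E'
from h import *
s,M,psi=state()
u=np.array([np.cos(np.radians(-31.2)),np.sin(np.radians(-31.2))]); v=np.array([-u[1],u[0]])
ez=s['tcp_pos'][2]
for n in ('wrist','wrist','scene','scene'):
    f=grab(n); Q=pts(f).reshape(-1,3); d=Q[:,:2]-[.45,-.393]; U=d@u*1000; V=d@v*1000; Z=Q[:,2]
    near=(abs(U)<95)&(abs(V)<25)
    D=near&(Z>.135)&(Z<.1435)&(abs(V)<14); F=near&(Z>ez-.07)&(Z<ez-.006)&(abs(V)<9)
    for nm,m in (('door',D),('filt',F)):
        r=cv2.minAreaRect((Q[m][:,:2]*1000).astype(np.float32))
        print(n,nm,m.sum(),'U',np.round(np.percentile(U[m],[0,1,99,100]),1),'V',np.round(np.percentile(V[m],[0,1,99,100]),1),'Vmid',round(np.mean(np.percentile(V[m],[1,99])),2),'ang',round(r[2],2),'Z',np.round(np.percentile(Z[m],[5,50,95]),4))
E
python3 rel.py
```

```text
t 6.78 tcp [ 0.449  -0.3951  0.2835] psi 148.56 tilt 0.21 q [ 1.11  0.3  -0.56  1.64  0.16  1.25  1.55] F [ 0.1  0.1 -0.9] M [-0.    0.04  0.04] gap 6.2
wrist door 1073 U [-74.5 -74.5  50.5  60.9] V [-9.2 -9.1 11.  11.4] Vmid 0.96 ang 58.45 Z [0.1398 0.141  0.1422]
wrist filt 3069 U [-51.5 -51.3  48.   49.4] V [-7.6 -7.4  4.5  4.7] Vmid -1.45 ang 58.3 Z [0.2424 0.2745 0.2757]
wrist door 1080 U [-74.2 -74.2  52.   62.3] V [-9.3 -9.2 11.  11.4] Vmid 0.94 ang 58.49 Z [0.1397 0.141  0.1421]
wrist filt 3047 U [-50.5 -50.4  48.7  50.5] V [-7.6 -7.4  4.4  4.7] Vmid -1.46 ang 58.38 Z [0.243  0.2756 0.2767]
scene door 220 U [-75.7 -74.1  76.1  76.5] V [-13.  -12.8   8.1   8.3] Vmid -2.38 ang 58.68 Z [0.1358 0.1391 0.142 ]
scene filt 293 U [-54.1 -41.2  50.4  51.8] V [-9.  -9.   2.   2.4] Vmid -3.47 ang 58.88 Z [0.2185 0.251  0.276 ]
scene door 212 U [-77.1 -74.3  74.7  75.2] V [-13.  -12.8   8.2   8.4] Vmid -2.28 ang 59.12 Z [0.1359 0.139  0.1414]
scene filt 298 U [-42.8 -38.1  50.6  50.7] V [-9.  -8.9  2.2  2.6] Vmid -3.39 ang 58.76 Z [0.2164 0.2498 0.2763]
```

{"api": "apply_moves", "payload": {
  "increments": [
    {"grip": 0.0,"offset": [-0.0007,0.0018,0.008],"turn": 0},
    {"grip": 0.0,"offset": [0,0,0],"turn": 0},
    {"grip": 0.0,"offset": [0,0,0],"turn": 0},
    {"grip": 0.0,"offset": [0,0,0],"turn": 0}
  ]
}}

```text
clock: 7.32
tcp_pos: [0.4512, -0.3944, 0.2771]
orientation: [-0.851, -3.024, -0.0]
contact_force: [0.1, -0.8, -1.4]
finger_gap: 0.077
```

```bash
sed -i 's/abs(V)<9)/abs(V)<13)/; s/abs(V)<14)/abs(V)<16)/' rel.py; python3 rel.py
```

```text
t 7.32 tcp [ 0.4512 -0.3944  0.2771] psi 148.56 tilt 0.02 q [ 1.11  0.3  -0.56  1.65  0.17  1.24  1.54] F [ 0.1 -0.8 -1.4] M [ 0.02 -0.   -0.  ] gap 6.6
wrist door 1033 U [-74.1 -74.  -34.1 -29.3] V [-9.8 -9.7 11.2 11.3] Vmid 0.79 ang 58.01 Z [0.1398 0.141  0.1421]
wrist filt 3068 U [-49.7 -49.6  49.4  51. ] V [-5.7 -5.5  6.3  6.5] Vmid 0.38 ang 58.34 Z [0.2355 0.2681 0.2692]
wrist door 1046 U [-74.6 -74.6 -33.9 -29.3] V [-9.8 -9.8 11.2 11.3] Vmid 0.73 ang 58.0 Z [0.1398 0.1409 0.1421]
wrist filt 3069 U [-49.5 -49.4  49.6  51.3] V [-5.8 -5.6  6.2  6.5] Vmid 0.31 ang 58.49 Z [0.2357 0.2682 0.2693]
scene door 214 U [-77.  -75.3  75.2  75.7] V [-13.3 -12.9   8.2   8.5] Vmid -2.37 ang 59.49 Z [0.136  0.139  0.1415]
scene filt 360 U [-49.4 -43.5  51.1  52.1] V [-8.8 -8.4  3.7  3.9] Vmid -2.37 ang 58.97 Z [0.2104 0.2432 0.2678]
scene door 215 U [-75.3 -74.8  74.5  75.3] V [-13.  -12.9   7.9   8.9] Vmid -2.47 ang 60.47 Z [0.1361 0.1392 0.1419]
scene filt 361 U [-52.  -44.   51.4  52.3] V [-8.6 -8.4  3.5  4. ] Vmid -2.43 ang 58.96 Z [0.211  0.2441 0.2678]
```

{"api": "apply_moves", "payload": {
  "increments": [
    {"grip": 0.0,"offset": [0,0,0.004],"turn": 0},
    {"grip": 0.0,"offset": [0,0,0.004],"turn": 0},
    {"grip": 0.0,"offset": [0,0,0.004],"turn": 0},
    {"grip": 0.0,"offset": [0,0,0.004],"turn": 0},
    {"grip": 0.0,"offset": [0,0,0.004],"turn": 0}
  ]
}}

```text
clock: 7.93
tcp_pos: [0.4511, -0.3944, 0.2565]
orientation: [-0.851, -3.023, -0.001]
contact_force: [-0.7, 0.1, -1.0]
finger_gap: 0.076
```

```bash
python3 rel.py
```

```text
t 7.93 tcp [ 0.4511 -0.3944  0.2565] psi 148.55 tilt 0.04 q [ 1.11  0.32 -0.55  1.67  0.18  1.2   1.53] F [-0.7  0.1 -1. ] M [ 0.03 -0.01  0.01] gap 6.5
wrist door 1310 U [-74.4 -74.4  40.9  50. ] V [-10.3  -9.8  11.2  11.3] Vmid 0.72 ang 58.44 Z [0.1398 0.1409 0.1422]
wrist filt 3069 U [-49.9 -49.7  49.4  50.9] V [-5.8 -5.6  6.2  6.4] Vmid 0.3 ang 58.39 Z [0.2154 0.2475 0.2486]
wrist door 1305 U [-74.5 -74.4  37.4  48.6] V [-10.2  -9.7  11.2  11.3] Vmid 0.77 ang 58.44 Z [0.1398 0.141  0.1421]
wrist filt 3071 U [-50.5 -50.4  48.9  50.3] V [-5.7 -5.6  6.2  6.5] Vmid 0.34 ang 58.48 Z [0.2151 0.2465 0.2477]
scene door 258 U [-79.6 -74.4  74.8  75.3] V [-13.1 -12.6   8.2   8.9] Vmid -2.21 ang 60.06 Z [0.1361 0.1391 0.1424]
scene filt 342 U [-52.2 -45.3  50.4  51. ] V [-8.7 -8.5  3.9  4.1] Vmid -2.33 ang 59.04 Z [0.1912 0.2243 0.2466]
scene door 252 U [-76.4 -75.2  74.8  76.7] V [-12.8 -12.8   8.1   8.5] Vmid -2.35 ang 59.26 Z [0.1362 0.139  0.1421]
scene filt 344 U [-50.4 -42.3  50.3  51. ] V [-8.6 -8.5  3.7  4. ] Vmid -2.38 ang 58.88 Z [0.191  0.2243 0.2476]
```

It entered without force. Continuing down.

{"api": "apply_moves", "payload": {
  "increments": [
    {"grip": 0.0,"offset": [0,0,0.006],"turn": 0},
    {"grip": 0.0,"offset": [0,0,0.006],"turn": 0},
    {"grip": 0.0,"offset": [0,0,0.006],"turn": 0},
    {"grip": 0.0,"offset": [0,0,0.006],"turn": 0},
    {"grip": 0.0,"offset": [0,0,0.006],"turn": 0}
  ]
}}

```text
clock: 8.55
tcp_pos: [0.4511, -0.3943, 0.2263]
orientation: [-0.851, -3.023, -0.001]
contact_force: [-0.3, 0.3, -2.2]
finger_gap: 0.072
```

{"api": "apply_moves", "payload": {
  "increments": [
    {"grip": 0.0,"offset": [0,0,0.007],"turn": 0},
    {"grip": 0.0,"offset": [0,0,0.007],"turn": 0},
    {"grip": 0.0,"offset": [0,0,0.007],"turn": 0},
    {"grip": 0.0,"offset": [0,0,0.007],"turn": 0},
    {"grip": 0.0,"offset": [0,0,0.007],"turn": 0}
  ]
}}

```text
clock: 8.97
tcp_pos: [0.4513, -0.3944, 0.1915]
orientation: [-0.851, -3.024, -0.0]
contact_force: [0.2, -0.7, -1.4]
finger_gap: 0.079
```

{"api": "apply_moves", "payload": {
  "increments": [
    {"grip": 0.0,"offset": [0,0,0.007],"turn": 0},
    {"grip": 0.0,"offset": [0,0,0.007],"turn": 0},
    {"grip": 0.0,"offset": [0,0,0.007],"turn": 0},
    {"grip": 0.0,"offset": [0,0,0.007],"turn": 0},
    {"grip": 0.0,"offset": [0,0,0.007],"turn": 0}
  ]
}}

```text
clock: 9.38
tcp_pos: [0.4513, -0.3945, 0.1566]
orientation: [0.851, 3.024, 0.0]
contact_force: [-0.6, 0.2, -2.7]
finger_gap: 0.074
```

```bash
python3 -c "
from h import *
state()"
```

```text
t 9.38 tcp [ 0.4513 -0.3945  0.1566] psi 148.55 tilt 0.01 q [ 1.08  0.42 -0.53  1.77  0.24  1.02  1.48] F [-0.6  0.2 -2.7] M [ 0.02  0.04 -0.  ] gap 6.3
```

{"api": "apply_moves", "payload": {
  "increments": [
    {"grip": 0.0,"offset": [0,0,0.003],"turn": 0},
    {"grip": 0.0,"offset": [0,0,0.003],"turn": 0},
    {"grip": 0.0,"offset": [0,0,0.002],"turn": 0},
    {"grip": 0.0,"offset": [0,0,0.002],"turn": 0},
    {"grip": 0.0,"offset": [0,0,0],"turn": 0}
  ]
}}

```text
clock: 9.8
tcp_pos: [0.4513, -0.3944, 0.1471]
orientation: [-0.851, -3.024, -0.0]
contact_force: [-1.4, 1.2, -2.3]
finger_gap: 0.076
```

{"api": "apply_moves", "payload": {
  "increments": [
    {"grip": 0.04,"offset": [0,0,0],"turn": 0},
    {"grip": 0.04,"offset": [0,0,0],"turn": 0},
    {"grip": 0.04,"offset": [0,0,0],"turn": 0},
    {"grip": 0.04,"offset": [0,0,0],"turn": 0},
    {"grip": 0.04,"offset": [0,0,0],"turn": 0}
  ]
}}

```text
clock: 10.22
tcp_pos: [0.4516, -0.3947, 0.1477]
orientation: [0.851, 3.023, -0.001]
contact_force: [0.3, -0.0, 0.2]
finger_gap: 0.466
```

{"api": "apply_moves", "payload": {
  "increments": [
    {"grip": 0.04,"offset": [0,0,-0.025],"turn": 0},
    {"grip": 0.04,"offset": [0,0,-0.035],"turn": 0},
    {"grip": 0.04,"offset": [0,0,-0.035],"turn": 0},
    {"grip": 0.04,"offset": [0,0,0],"turn": 0},
    {"grip": 0.04,"offset": [0,0,0],"turn": 0}
  ]
}}

```text
clock: 10.63
tcp_pos: [0.4534, -0.3957, 0.2459]
orientation: [0.85, 3.018, -0.005]
contact_force: [0.0, -0.1, 0.3]
finger_gap: 0.467
```

```bash
python3 -c "
from h import *
state((.451,-.3945,.11,148.45))
f=grab('wrist');save(f,'w3')
print('tab');meas(.4,.5,-.44,-.34,.148,.172,('wrist','scene'))
print('door');meas(.34,.56,-.48,-.3,.135,.1435,('wrist','scene'))
# unit, fresh
print('unit')
Q=meas(.4,.65,.2,.45,.14,.165,('scene','top'))
"
```

```text
t 10.63 tcp [ 0.4534 -0.3957  0.2459] psi 148.56 tilt 0.41 q [ 1.1   0.33 -0.55  1.69  0.19  1.17  1.53] F [ 0.  -0.1  0.3] M [0.   0.03 0.05] gap 39.9
offset mm [  3.6  -0.  135.9] turn 0.1
tab
wrist 570 c [ 450.5 -391.8] sz [ 7.6 29.3] ang 58.8 z [0.1549 0.1647 0.1658]
scene 71 c [ 449.8 -394.1] sz [ 8.4 30.1] ang 57.1 z [0.1501 0.1612 0.1665]
door
wrist 4651 c [ 450.9 -393. ] sz [ 21.  149.8] ang 58.5 z [0.1362 0.1405 0.1419]
scene 411 c [ 448.9 -394.7] sz [ 21.9 152.4] ang 58.2 z [0.1356 0.1386 0.142 ]
unit
scene 2512 c [525.1 314.4] sz [192.7 172.3] ang 1.7 z [0.1451 0.1535 0.1571]
top 3568 c [527.2 322.3] sz [192.2 154. ] ang 1.8 z [0.1508 0.1558 0.16  ]
```

View pics/w3.png

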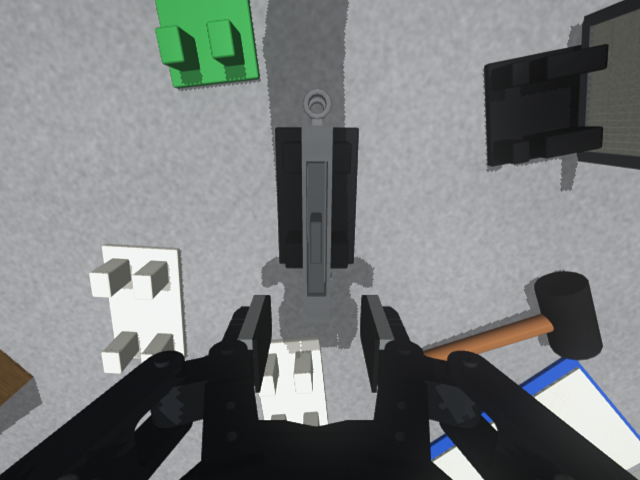

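The view shows the cassette down in the pocket: tab (316,240) in the door top, knuckle ring at (316,103). Tab top reads 0.1647 m (expected 0.164), so it is home. Next I grip the door over its centre.

{"api": "apply_moves", "payload": {
  "increments": [
    {"grip": 0.04,"offset": [0.0038,0.0004,0.02],"turn": 0},
    {"grip": 0.04,"offset": [0,0,0.03],"turn": 0},
    {"grip": 0.04,"offset": [0,0,0.03],"turn": 0},
    {"grip": 0.04,"offset": [0,0,0.02],"turn": 0},
    {"grip": 0.04,"offset": [0,0,0.02],"turn": 0}
  ]
}}

```text
clock: 11.4
tcp_pos: [0.4471, -0.3914, 0.1198]
orientation: [-0.851, -3.022, -0.002]
contact_force: [-0.3, -0.5, 0.2]
finger_gap: 0.469
```

{"api": "apply_moves", "payload": {
  "increments": [
    {"grip": 0.04,"offset": [0,0,0.012],"turn": 0},
    {"grip": 0.04,"offset": [0,0,0.006],"turn": 0},
    {"grip": 0.0,"offset": [0,0,0],"turn": 0},
    {"grip": 0.0,"offset": [0,0,0],"turn": 0},
    {"grip": 0.0,"offset": [0,0,0],"turn": 0}
  ]
}}

```text
clock: 11.82
tcp_pos: [0.4483, -0.3922, 0.1045]
orientation: [0.851, 3.024, -0.0]
contact_force: [-1.2, 0.2, -5.7]
finger_gap: 0.239
```

{"api": "apply_moves", "payload": {
  "increments": [
    {"grip": 0.0,"offset": [0,0,0],"turn": 0},
    {"grip": 0.0,"offset": [0,0,0],"turn": 0}
  ]
}}

```text
clock: 11.98
tcp_pos: [0.4479, -0.392, 0.1043]
orientation: [-0.851, -3.024, -0.0]
contact_force: [0.7, -0.1, -5.4]
finger_gap: 0.238
```

```bash
python3 -c "
from h import *
state((.4503,-.3934,.108,148.4))"
```

```text
t 11.98 tcp [ 0.4479 -0.392   0.1043] psi 148.54 tilt 0.02 q [ 1.06  0.48 -0.51  1.81  0.28  0.93  1.45] F [ 0.7 -0.1 -5.4] M [-0.02  0.02 -0.01] gap 20.3
offset mm [-2.7  0.1 -3.7] turn 0.1
```

{"api": "apply_moves", "payload": {
  "increments": [
    {"grip": 0.0,"offset": [0,0,-0.005],"turn": 0},
    {"grip": 0.0,"offset": [0,0,-0.012],"turn": 0},
    {"grip": 0.0,"offset": [0,0,-0.018],"turn": 0},
    {"grip": 0.0,"offset": [0,0,-0.02],"turn": 0},
    {"grip": 0.0,"offset": [0,0,-0.02],"turn": 0}
  ]
}}

```text
clock: 12.4
tcp_pos: [0.4482, -0.3919, 0.1809]
orientation: [0.851, 3.024, 0.0]
contact_force: [-0.1, -0.3, -5.7]
finger_gap: 0.236
```

{"api": "apply_moves", "payload": {
  "increments": [
    {"grip": 0.0,"offset": [0,0,-0.024],"turn": 0},
    {"grip": 0.0,"offset": [0,0,-0.024],"turn": 0},
    {"grip": 0.0,"offset": [0,0,-0.024],"turn": 0},
    {"grip": 0.0,"offset": [0,0,-0.024],"turn": 0},
    {"grip": 0.0,"offset": [0,0,-0.024],"turn": 0}
  ]
}}

```text
clock: 12.82
tcp_pos: [0.4482, -0.3915, 0.3016]
orientation: [0.85, 3.024, -0.001]
contact_force: [0.4, -0.1, -6.0]
finger_gap: 0.239
```

```bash
python3 -c "
from h import *
state((.553,.100,.29,48))
print('door');meas(.34,.56,-.48,-.3,.29,.332,('wrist','scene'))
f=dict(np.load('top.npz')); P=pts(f); Q=P.reshape(-1,3)
# pins: points near expected
m=(abs(Q[:,0]-.614)<.03)&(abs(Q[:,1]-.238)<.025)&(Q[:,2]>.1)&(Q[:,2]<.15)
print(len(Q[m])); print(np.round(Q[m]*1000,0)[np.argsort(-Q[m][:,2])][:25].tolist())
"
```

```text
t 12.82 tcp [ 0.4482 -0.3915  0.3016] psi 148.6 tilt 0.05 q [ 1.12  0.28 -0.56  1.63  0.15  1.28  1.55] F [ 0.4 -0.1 -6. ] M [-0.02 -0.05  0.01] gap 20.4
offset mm [166.6 474.2  11.3] turn 100.6
door
wrist 5691 c [ 429.1 -382.2] sz [ 47.  148.2] ang 68.3 z [0.311  0.3254 0.3303]
scene 329 c [ 477.5 -419.8] sz [49.  81.9] ang 47.8 z [0.2937 0.3167 0.3305]
112
[[616.0, 250.0, 150.0], [586.0, 249.0, 149.0], [610.0, 250.0, 149.0], [622.0, 251.0, 149.0], [614.0, 251.0, 147.0], [608.0, 251.0, 147.0], [605.0, 251.0, 146.0], [590.0, 250.0, 146.0], [602.0, 251.0, 145.0], [599.0, 251.0, 145.0], [584.0, 250.0, 145.0], [620.0, 252.0, 144.0], [594.0, 251.0, 143.0], [585.0, 248.0, 142.0], [609.0, 249.0, 142.0], [591.0, 249.0, 141.0], [588.0, 249.0, 140.0], [621.0, 250.0, 140.0], [613.0, 250.0, 140.0], [616.0, 239.0, 139.0], [604.0, 251.0, 137.0], [613.0, 239.0, 137.0], [601.0, 250.0, 137.0], [598.0, 250.0, 137.0], [592.0, 247.0, 137.0]]
```

{"api": "apply_moves", "payload": {
  "increments": [
    {"grip": 0.0,"offset": [0,0,0],"turn": 4.0},
    {"grip": 0.0,"offset": [0,0,0],"turn": 6.7},
    {"grip": 0.0,"offset": [0,0,0],"turn": 6.7},
    {"grip": 0.0,"offset": [0,0,0],"turn": 6.7},
    {"grip": 0.0,"offset": [0,0,0],"turn": 6.7}
  ]
}}

```text
clock: 13.33
tcp_pos: [0.4474, -0.3912, 0.2974]
orientation: [-1.629, -2.683, -0.001]
contact_force: [0.6, 0.7, -6.0]
finger_gap: 0.237
```

{"api": "apply_moves", "payload": {
  "increments": [
    {"grip": 0.0,"offset": [0,0,0],"turn": 6.7},
    {"grip": 0.0,"offset": [0,0,0],"turn": 6.7},
    {"grip": 0.0,"offset": [0,0,0],"turn": 6.7},
    {"grip": 0.0,"offset": [0,0,0],"turn": 6.7},
    {"grip": 0.0,"offset": [0,0,0],"turn": 6.7}
  ]
}}

```text
clock: 13.75
tcp_pos: [0.4475, -0.3911, 0.2974]
orientation: [-2.333, -2.099, 0.0]
contact_force: [-0.5, -1.2, -5.8]
finger_gap: 0.234
```

{"api": "apply_moves", "payload": {
  "increments": [
    {"grip": 0.0,"offset": [0,0,0],"turn": 6.7},
    {"grip": 0.0,"offset": [0,0,0],"turn": 6.7},
    {"grip": 0.0,"offset": [0,0,0],"turn": 6.7},
    {"grip": 0.0,"offset": [0,0,0],"turn": 6.7},
    {"grip": 0.0,"offset": [0,0,0],"turn": 6.0}
  ]
}}

```text
clock: 14.17
tcp_pos: [0.4475, -0.3911, 0.2974]
orientation: [-2.831, -1.356, 0.002]
contact_force: [-0.2, 0.8, -5.9]
finger_gap: 0.238
```

{"api": "apply_moves", "payload": {
  "increments": [
    {"grip": 0.0,"offset": [0,0,0],"turn": 3.5},
    {"grip": 0.0,"offset": [0,0,0],"turn": 0}
  ]
}}

```text
clock: 14.33
tcp_pos: [0.4475, -0.3912, 0.2974]
orientation: [-2.868, -1.275, 0.002]
contact_force: [-0.5, -0.4, -6.8]
finger_gap: 0.237
```

```bash
python3 -c "
from h import *
state((.553,.100,.30,48))"
```

```text
t 14.33 tcp [ 0.4475 -0.3912  0.2974] psi 47.93 tilt 0.17 q [ 0.94  0.25 -0.34  1.64  0.09  1.27 -0.15] F [-0.5 -0.4 -6.8] M [ 0.12 -0.1  -0.04] gap 20.2
offset mm [ 435.3 -250.8   -1.8] turn -0.1
```

{"api": "apply_moves", "payload": {
  "increments": [
    {"grip": 0.0,"offset": [0.008,-0.005,0],"turn": 0},
    {"grip": 0.0,"offset": [0.02,-0.0115,0],"turn": 0},
    {"grip": 0.0,"offset": [0.028,-0.016,0],"turn": 0},
    {"grip": 0.0,"offset": [0.028,-0.016,0],"turn": 0},
    {"grip": 0.0,"offset": [0.028,-0.016,0],"turn": 0}
  ]
}}

```text
clock: 14.75
tcp_pos: [0.4752, -0.2633, 0.2986]
orientation: [-2.868, -1.278, 0.0]
contact_force: [1.3, 0.1, -5.7]
finger_gap: 0.235
```

{"api": "apply_moves", "payload": {
  "increments": [
    {"grip": 0.0,"offset": [0.028,-0.016,0],"turn": 0},
    {"grip": 0.0,"offset": [0.028,-0.016,0],"turn": 0},
    {"grip": 0.0,"offset": [0.028,-0.016,0],"turn": 0},
    {"grip": 0.0,"offset": [0.028,-0.016,0],"turn": 0},
    {"grip": 0.0,"offset": [0.028,-0.016,0],"turn": 0}
  ]
}}

```text
clock: 15.17
tcp_pos: [0.5091, -0.1055, 0.2989]
orientation: [-2.869, -1.28, 0.001]
contact_force: [1.4, -0.3, -5.6]
finger_gap: 0.235
```

{"api": "apply_moves", "payload": {
  "increments": [
    {"grip": 0.0,"offset": [0.028,-0.016,0],"turn": 0},
    {"grip": 0.0,"offset": [0.028,-0.016,0],"turn": 0},
    {"grip": 0.0,"offset": [0.028,-0.016,0],"turn": 0},
    {"grip": 0.0,"offset": [0.028,-0.016,0],"turn": 0},
    {"grip": 0.0,"offset": [0.028,-0.016,0],"turn": 0}
  ]
}}

```text
clock: 15.58
tcp_pos: [0.5432, 0.0517, 0.299]
orientation: [2.869, 1.28, -0.001]
contact_force: [0.6, 0.3, -6.3]
finger_gap: 0.243
```

{"api": "apply_moves", "payload": {
  "increments": [
    {"grip": 0.0,"offset": [0.028,-0.016,0],"turn": 0},
    {"grip": 0.0,"offset": [0.015,-0.0088,0],"turn": 0},
    {"grip": 0.0,"offset": [0,0,0],"turn": 0},
    {"grip": 0.0,"offset": [0,0,0],"turn": 0}
  ]
}}

```text
clock: 15.92
tcp_pos: [0.5533, 0.1008, 0.299]
orientation: [-2.866, -1.286, 0.001]
contact_force: [-1.7, -1.0, -5.5]
finger_gap: 0.24
```

```bash
python3 -c "
from h import *
state((.553,.100,.30,48))
f=grab('wrist');save(f,'w4')
f=grab('scene'); c=cv2.resize(f['pixels'][80:260,320:500],None,fx=3,fy=3,interpolation=cv2.INTER_CUBIC); cv2.imwrite('pics/s4.png',c[:,:,::-1])
grab('top')
"
```

```text
t 15.92 tcp [0.5533 0.1008 0.299 ] psi 48.33 tilt 0.06 q [ 0.35  0.23 -0.69  1.7   0.15  1.26 -1.1 ] F [-1.7 -1.  -5.5] M [-0.04 -0.06 -0.  ] gap 20.5
offset mm [-0.8  0.3 -1. ] turn 0.3
```

View pics/w4.png

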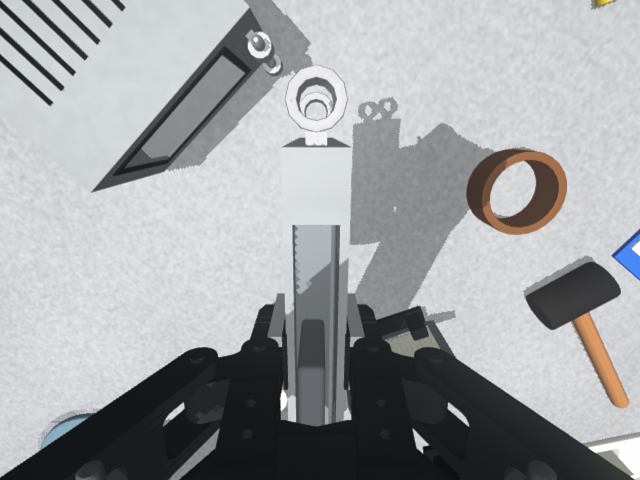

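The wrist view shows the door held square: the upper knuckle ring at (316,98), the unit's upper pin at (260,43) with its barrel, the lower pin behind it at about (270,65), and the tab at (312,345). I'll measure ring and pin in this frame.

```bash
cat > pin.py <<'E'
from h import *
from scipy.optimize import least_squares
s,M,psi=state()
dz=s['tcp_pos'][2]-.1043   # door lift above rack stand
def circ(Q,r):  # centre so that hull points lie at radius r
    h=cv2.convexHull((Q[:,:2]*1000).astype(np.float32))[:,0]
    o=least_squares(lambda p:np.hypot(*(h-p).T)-r,h.mean(0),loss='soft_l1'); c,rr=cv2.minEnclosingCircle(h)
    return np.round(o.x,1),round(float(np.sqrt(2*o.cost/len(h))),2),np.round(c,1),round(rr,1)
def run(f,tag):
    Q=pts(f).reshape(-1,3); Z=Q[:,2]
    k=s['tcp_pos'][:2]+.0917*M[:2,0]
    m=(np.hypot(*(Q[:,:2]-k).T)<.016)&(Z>.128+dz-.004)&(Z<.128+dz+.005)
    if m.sum()>20: print(tag,'knuckle top',m.sum(),circ(Q[m],10),'z',np.round(np.median(Z[m]),4))
    p=np.array([.6145,.238])
    m=(np.hypot(*(Q[:,:2]-p).T)<.016)&(Z>.117)&(Z<.1245)
    if m.sum()>12: print(tag,'barrel top',m.sum(),circ(Q[m],10),'z',np.round(np.median(Z[m]),4))
    m=(np.hypot(*(Q[:,:2]-p).T)<.012)&(Z>.128)&(Z<.142)
    if m.sum()>2: print(tag,'pin',m.sum(),np.round(Q[m].mean(0)*1000,1))
    m=(np.hypot(*(Q[:,:2]-p).T)<.012)&(Z>.1355)&(Z<.142)
    if m.sum()>2: print(tag,'pin tip',m.sum(),np.round(Q[m].mean(0)*1000,1))
    # door edges at panel top: in tool frame
    T=(Q-s['tcp_pos'])@M*1000
    m=(abs(T[:,1])<14)&(T[:,0]>20)&(T[:,0]<90)&(abs(Z-.140-dz)<.003)
    if m.sum()>20: 
        a=T[m]; r=cv2.minAreaRect((Q[m][:,:2]*1000).astype(np.float32)); print(tag,'panel top Tx max',np.round(np.percentile(a[:,0],[99,100]),1),'Ty',np.round(np.percentile(a[:,1],[1,99]),1),'ang',round(r[2],2),np.round(r[1],1),'z',np.round(np.median(Z[m]),4))
if __name__=='__main__':
    for n in ('wrist','wrist','top','scene'): run(grab(n),n)
E
python3 pin.py
```

```text
t 16.07 tcp [0.5541 0.096  0.2987] psi 47.86 tilt 0.11 q [ 0.35  0.23 -0.69  1.7   0.15  1.26 -1.11] F [ 0.6 -0.1 -5.8] M [-0.02  0.04  0.01] gap 20.4
wrist knuckle top 2269 (array([613.6, 160.3]), 0.82, array([612.8, 160.3]), 11.4) z 0.3228
wrist barrel top 459 (array([615.1, 239.3]), 1.34, array([614.3, 241.4]), 13.2) z 0.1207
wrist pin 164 [614.9 237.5 134.9]
wrist pin tip 68 [615.1 238.1 137.5]
wrist panel top Tx max [74.3 74.6] Ty [-9.4 11.2] ang 47.87 [54.6 21.2] z 0.3351
wrist knuckle top 2260 (array([613.9, 160.2]), 0.74, array([613.4, 159.4]), 11.4) z 0.323
wrist barrel top 466 (array([614.9, 239.2]), 1.31, array([614.3, 241.5]), 13.2) z 0.1208
wrist pin 161 [614.9 237.4 135. ]
wrist pin tip 71 [615.  238.  137.4]
wrist panel top Tx max [74.2 74.5] Ty [-9.1 11.5] ang 47.73 [54.5 21.2] z 0.3352
scene knuckle top 26 (array([611.7, 157.7]), 1.44, array([612.1, 158.1]), 9.3) z 0.321
scene barrel top 26 (array([611.2, 237.8]), 1.95, array([615.2, 238.8]), 14.9) z 0.1195
scene pin 20 [613.  239.3 132.2]
scene pin tip 3 [614.3 247.9 136.9]
scene panel top Tx max [71.2 72.4] Ty [-10.7  12.6] ang 47.98 [41.4 25.1] z 0.3333
```

{"api": "apply_moves", "payload": {
  "increments": [
    {"grip": 0.0,"offset": [0,0,0.015],"turn": 0},
    {"grip": 0.0,"offset": [0,0,0.027],"turn": 0},
    {"grip": 0.0,"offset": [0,0,0.027],"turn": 0},
    {"grip": 0.0,"offset": [0,0,0.027],"turn": 0},
    {"grip": 0.0,"offset": [0,0,0.027],"turn": 0}
  ]
}}

```text
clock: 16.68
tcp_pos: [0.5548, 0.0969, 0.1755]
orientation: [2.871, 1.274, 0.001]
contact_force: [0.0, -0.6, -6.4]
finger_gap: 0.242
```

{"api": "apply_moves", "payload": {
  "increments": [
    {"grip": 0.0,"offset": [0,0,0.018],"turn": 0},
    {"grip": 0.0,"offset": [0,0,0.01],"turn": 0},
    {"grip": 0.0,"offset": [0.01,-0.0086,0],"turn": 0},
    {"grip": 0.0,"offset": [0.01,-0.0086,0],"turn": 0},
    {"grip": 0.0,"offset": [0.01,-0.0086,0],"turn": 0}
  ]
}}

```text
clock: 17.1
tcp_pos: [0.5565, 0.1371, 0.1488]
orientation: [2.872, 1.273, 0.002]
contact_force: [-0.0, -0.7, -5.5]
finger_gap: 0.241
```

{"api": "apply_moves", "payload": {
  "increments": [
    {"grip": 0.0,"offset": [0.01,-0.0086,0],"turn": 0},
    {"grip": 0.0,"offset": [0,0,0],"turn": 0},
    {"grip": 0.0,"offset": [0,0,0],"turn": 0},
    {"grip": 0.0,"offset": [0,0,0],"turn": 0},
    {"grip": 0.0,"offset": [0,0,0],"turn": 0}
  ]
}}

```text
clock: 17.52
tcp_pos: [0.556, 0.1487, 0.1482]
orientation: [2.871, 1.273, -0.001]
contact_force: [1.1, -0.4, -5.5]
finger_gap: 0.235
```

```bash
python3 pin.py; python3 -c "
from h import *
save(dict(np.load('wrist.npz')),'w5')"
```

```text
t 17.52 tcp [0.556  0.1487 0.1482] psi 47.84 tilt 0.09 q [ 0.21  0.41 -0.66  1.83  0.3   1.   -1.3 ] F [ 1.1 -0.4 -5.5] M [ 0.1  -0.11  0.02] gap 20.1
wrist knuckle top 2266 (array([615.3, 212.8]), 0.84, array([614.7, 213. ]), 11.4) z 0.1723
wrist barrel top 1452 (array([614.9, 239.6]), 1.46, array([614.3, 241.8]), 13.0) z 0.1208
wrist pin 555 [615.1 237.9 135.3]
wrist pin tip 252 [615.  238.4 137.4]
wrist panel top Tx max [74.2 74.5] Ty [-9.4 11.3] ang 47.86 [54.5 21.2] z 0.1846
wrist knuckle top 2260 (array([615.5, 213.1]), 0.8, array([615. , 212.7]), 11.4) z 0.1723
wrist barrel top 1444 (array([615.1, 239.9]), 1.51, array([614.4, 241.9]), 13.0) z 0.1208
wrist pin 556 [615.  237.9 135.3]
wrist pin tip 279 [615.1 238.3 137.3]
wrist panel top Tx max [74.2 74.6] Ty [-9.5 11.2] ang 47.82 [54.5 21.2] z 0.1846
scene knuckle top 21 (array([613. , 212.4]), 0.86, array([612.5, 212.2]), 10.2) z 0.1698
scene barrel top 33 (array([611.5, 239. ]), 2.06, array([614.4, 237.4]), 14.8) z 0.1193
scene pin 9 [616.3 243.8 133.7]
scene pin tip 3 [615.6 248.6 138.2]
scene panel top Tx max [71.2 71.4] Ty [-12.5  12.8] ang 59.32 [41.4 22.2] z 0.1834
```

View pics/w5.png

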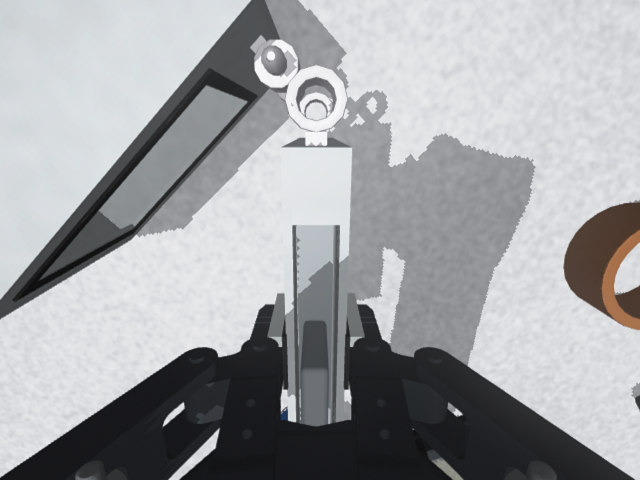

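The upper pin is now at (274,60), right beside the upper knuckle ring (316,98). The door is about 32 mm above its seat. I move in 25 mm and look through the bore.

{"api": "apply_moves", "payload": {
  "increments": [
    {"grip": 0.0,"offset": [0.006,-0.006,0],"turn": 0},
    {"grip": 0.0,"offset": [0.006,-0.006,0],"turn": 0},
    {"grip": 0.0,"offset": [0.0058,-0.0055,0],"turn": 0},
    {"grip": 0.0,"offset": [0,0,0],"turn": 0},
    {"grip": 0.0,"offset": [0,0,0],"turn": 0}
  ]
}}

```text
clock: 18.13
tcp_pos: [0.5545, 0.1766, 0.1483]
orientation: [-2.869, -1.279, -0.0]
contact_force: [0.3, -0.5, -6.1]
finger_gap: 0.238
```

{"api": "apply_moves", "payload": {
  "increments": [
    {"grip": 0.0,"offset": [0,0,0],"turn": 0},
    {"grip": 0.0,"offset": [0,0,0],"turn": 0},
    {"grip": 0.0,"offset": [0,0,0],"turn": 0}
  ]
}}

```text
clock: 18.38
tcp_pos: [0.5546, 0.176, 0.1483]
orientation: [-2.87, -1.277, -0.001]
contact_force: [0.6, -0.7, -6.1]
finger_gap: 0.235
```

```bash
cat > bore.py <<'E'
from h import *
s,M,psi=state()
f=grab('wrist'); Q=pts(f); Z=Q[...,2]; top=.128+s['tcp_pos'][2]-.1043
c=f['pixels'][40:160,240:400]; cv2.imwrite('pics/bore.png',cv2.resize(c,None,fx=4,fy=4,interpolation=cv2.INTER_CUBIC)[:,:,::-1])
W=np.zeros(Z.shape,bool); W[55:135,275:360]=1
ring=W&(abs(Z-top-.001)<.003)
T=(Q-s['tcp_pos'])@M*1000
# hole in ring: connected non-ring blob
n,l,st,ce=cv2.connectedComponentsWithStats((W&~ring).astype(np.uint8))
best=[k for k in range(1,n) if 100<st[k,4]<2500]
for k in best: 
    uv=ce[k]; K=f['mtx']; print('hole',st[k],np.round(uv,1))
    d=1.0; ray=np.array([(uv[0]-K[0,2])/K[0,0],-(uv[1]-K[1,2])/K[1,1],-1.]); 
    Rm=np.array(f['rotation']); Rm=Rm if Rm.shape==(3,3) else R.from_rotvec(Rm).as_matrix()
    w=Rm@ray; t=(top+.0009-f['origin'][2])/w[2]; print(' bore top centre',np.round((f['origin']+t*w)*1000,1))
    q=Q[l==k]; m=(q[:,2]>.115)&(q[:,2]<.142)
    for a,b in ((.1365,.142),(.134,.1365),(.129,.134),(.117,.123)):
        mm=(q[:,2]>a)&(q[:,2]<b)
        if mm.sum()>3: print('  in bore z',a,mm.sum(),np.round(q[mm].mean(0)*1000,1),np.round(np.ptp(q[mm][:,:2],axis=0)*1000,1))
E
python3 bore.py; python3 pin.py|head -5
```

```text
t 18.38 tcp [0.5546 0.176  0.1483] psi 47.98 tilt 0.05 q [ 0.17  0.43 -0.66  1.81  0.31  1.01 -1.35] F [ 0.6 -0.7 -6.1] M [-0.06 -0.01 -0.01] gap 20.0
hole [ 297   79   39   42 1211] [315.8  99.3]
 bore top centre [614.4 241.  172.9]
  in bore z 0.1365 165 [615.2 238.8 138.1] [6.5 5.9]
  in bore z 0.134 153 [615.2 239.  135.3] [9.4 8.1]
  in bore z 0.129 71 [615.  240.4 133.3] [9.7 7.7]
  in bore z 0.117 483 [615.9 244.9 120.8] [14.7 13.3]
t 18.43 tcp [0.5546 0.1759 0.1483] psi 47.97 tilt 0.03 q [ 0.17  0.43 -0.66  1.81  0.31  1.01 -1.35] F [-0.1  0.5 -5.9] M [-0.04 -0.01 -0.03] gap 20.4
wrist knuckle top 2268 (array([614.1, 240.4]), 0.69, array([613.4, 239.9]), 11.3) z 0.1727
wrist barrel top 508 (array([613.5, 240.3]), 1.12, array([611.6, 240.2]), 12.5) z 0.1208
wrist pin 403 [615.2 239.2 136. ]
wrist pin tip 220 [615.1 238.7 137.5]
```

View pics/bore.png

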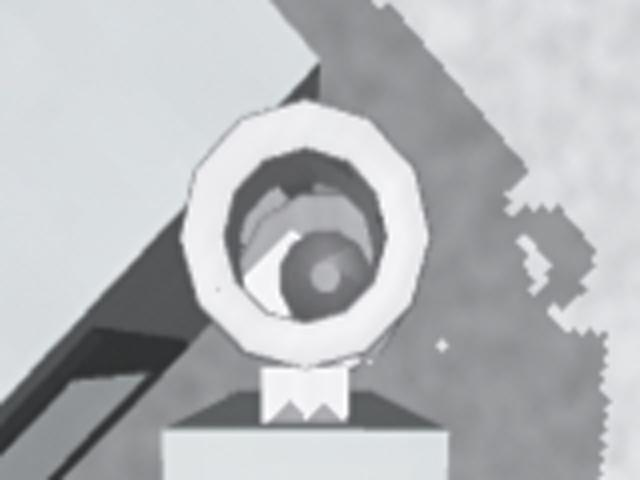

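Through the bore the upper pin's tip shows at crop (326,276), against a bore centre of about (303,237). It is inside the bore but 2 mm off, so I'll correct by that.

{"api": "apply_moves", "payload": {
  "increments": [
    {"grip": 0.0,"offset": [-0.0011,0.0019,0],"turn": 0},
    {"grip": 0.0,"offset": [0,0,0],"turn": 0},
    {"grip": 0.0,"offset": [0,0,0.004],"turn": 0},
    {"grip": 0.0,"offset": [0,0,0.004],"turn": 0},
    {"grip": 0.0,"offset": [0,0,0],"turn": 0}
  ]
}}

```text
clock: 19.05
tcp_pos: [0.5544, 0.173, 0.139]
orientation: [-2.87, -1.276, 0.003]
contact_force: [-0.6, 0.1, -5.6]
finger_gap: 0.237
```

{"api": "apply_moves", "payload": {
  "increments": [
    {"grip": 0.0,"offset": [0,0,0],"turn": 0},
    {"grip": 0.0,"offset": [0,0,0],"turn": 0},
    {"grip": 0.0,"offset": [0,0,0],"turn": 0}
  ]
}}

```text
clock: 19.3
tcp_pos: [0.5554, 0.1736, 0.1404]
orientation: [-2.87, -1.277, -0.0]
contact_force: [-0.2, -0.3, -6.8]
finger_gap: 0.241
```

```bash
python3 bore.py; python3 bore.py; python3 pin.py|head -6
```

```text
t 19.3 tcp [0.5554 0.1736 0.1404] psi 47.96 tilt 0.02 q [ 0.17  0.44 -0.66  1.82  0.31  0.99 -1.35] F [-0.2 -0.3 -6.8] M [-0.    0.    0.01] gap 20.6
hole [ 297   79   38   41 1209] [315.7  99.3]
 bore top centre [615.2 238.6 165. ]
  in bore z 0.1365 180 [615.2 238.8 138. ] [6.  6.6]
  in bore z 0.134 217 [615.1 238.4 135.2] [9.5 9.4]
  in bore z 0.129 107 [615.  238.6 133.1] [9.6 9.6]
  in bore z 0.117 406 [617.4 240.8 120.9] [14.2 13.9]
t 19.35 tcp [0.5554 0.1736 0.1404] psi 47.96 tilt 0.02 q [ 0.17  0.44 -0.66  1.82  0.31  0.99 -1.35] F [ 0.   0.4 -6.7] M [-0.03  0.03  0.07] gap 19.9
hole [ 297   79   39   41 1214] [315.8  99.2]
 bore top centre [615.3 238.6 165. ]
  in bore z 0.1365 185 [615.1 238.7 138. ] [6.2 6.4]
  in bore z 0.134 207 [615.3 238.6 135.2] [8.8 8.9]
  in bore z 0.129 107 [614.6 238.3 133.2] [9.6 9.6]
  in bore z 0.117 411 [617.6 240.8 120.9] [14.1 13.8]
t 19.4 tcp [0.5554 0.1736 0.1405] psi 47.96 tilt 0.02 q [ 0.17  0.44 -0.66  1.82  0.31  0.99 -1.35] F [ 0.4 -0.  -5.7] M [ 0.02  0.03 -0.02] gap 20.3
wrist knuckle top 2267 (array([614.7, 238. ]), 0.78, array([614., 238.]), 11.4) z 0.1648
wrist barrel top 451 (array([612.6, 238.6]), 2.08, array([609.6, 236.9]), 14.7) z 0.121
wrist pin 497 [615.1 238.6 135.7]
wrist pin tip 253 [615.1 238.7 137.4]
wrist panel top Tx max [74.2 74.6] Ty [-9.4 11.3] ang 48.03 [54.5 21.2] z 0.1769
```

Bore and pin now agree within 0.3 mm, with 24 mm still to lower. Lowering at 24 mm/s.

{"api": "apply_moves", "payload": {
  "increments": [
    {"grip": 0.0,"offset": [0,0,0.002],"turn": 0},
    {"grip": 0.0,"offset": [0,0,0.002],"turn": 0},
    {"grip": 0.0,"offset": [0,0,0.002],"turn": 0},
    {"grip": 0.0,"offset": [0,0,0.002],"turn": 0},
    {"grip": 0.0,"offset": [0,0,0.002],"turn": 0}
  ]
}}

```text
clock: 20.02
tcp_pos: [0.5552, 0.1734, 0.1299]
orientation: [-2.87, -1.277, 0.001]
contact_force: [0.7, 0.4, -5.7]
finger_gap: 0.238
```

```bash
python3 bore.py
```

```text
t 20.02 tcp [0.5552 0.1734 0.1299] psi 47.95 tilt 0.02 q [ 0.16  0.45 -0.65  1.83  0.33  0.98 -1.36] F [ 0.7  0.4 -5.7] M [-0.09  0.02 -0.  ] gap 20.3
hole [ 297   79   38   41 1213] [315.7  99.2]
 bore top centre [615.  238.3 154.5]
  in bore z 0.1365 301 [616.  239.5 138.5] [12.  11.9]
  in bore z 0.134 269 [615.3 238.8 135.2] [10.4 10.1]
  in bore z 0.129 124 [614.9 238.3 133.2] [9.7 9.8]
  in bore z 0.117 319 [616. 239. 121.] [13.2 13. ]
```

{"api": "apply_moves", "payload": {
  "increments": [
    {"grip": 0.0,"offset": [0.0002,-0.0003,0.002],"turn": 0},
    {"grip": 0.0,"offset": [0,0,0.002],"turn": 0},
    {"grip": 0.0,"offset": [0,0,0.002],"turn": 0},
    {"grip": 0.0,"offset": [0,0,0.002],"turn": 0},
    {"grip": 0.0,"offset": [0,0,0.001],"turn": 0}
  ]
}}

```text
clock: 20.48
tcp_pos: [0.555, 0.1737, 0.1209]
orientation: [-2.87, -1.277, 0.001]
contact_force: [0.9, 0.2, -5.8]
finger_gap: 0.235
```

```bash
python3 bore.py;python3 pin.py|grep wrist
```

```text
t 20.48 tcp [0.555  0.1737 0.1209] psi 47.96 tilt 0.03 q [ 0.16  0.46 -0.65  1.83  0.33  0.96 -1.37] F [ 0.9  0.2 -5.8] M [-0.01  0.07 -0.03] gap 20.0
hole [275  55  22  23 257] [281.9  62.3]
 bore top centre [614.2 253.3 145.5]
hole [ 297   79   39   41 1216] [315.8  99.2]
 bore top centre [614.9 238.7 145.5]
  in bore z 0.1365 362 [615.9 239.6 138.4] [12.  11.9]
  in bore z 0.134 324 [615.4 239.1 135.2] [11.5 11.7]
  in bore z 0.129 240 [615.9 239.5 132.5] [12.  11.9]
  in bore z 0.117 225 [613.6 238.4 121. ] [12.4 12.2]
wrist knuckle top 2632 (array([612.8, 238.2]), 1.98, array([614.9, 241.4]), 15.0) z 0.145
wrist barrel top 333 (array([614., 244.]), 2.06, array([614.4, 238. ]), 15.9) z 0.121
wrist pin 936 [615.7 239.4 135.7]
wrist pin tip 474 [615.8 239.5 137.9]
wrist panel top Tx max [74.2 74.5] Ty [-9.4 11.3] ang 47.92 [54.5 21.1] z 0.1572
wrist knuckle top 2640 (array([613.8, 238.5]), 2.08, array([614.8, 241.4]), 15.0) z 0.1452
wrist barrel top 333 (array([614.7, 244.6]), 1.84, array([614.5, 238.7]), 15.4) z 0.121
wrist pin 937 [615.8 239.4 135.6]
wrist pin tip 467 [615.7 239.5 137.8]
wrist panel top Tx max [74.3 74.6] Ty [-9.4 11.3] ang 47.85 [54.6 21.2] z 0.1573
```

{"api": "apply_moves", "payload": {
  "increments": [
    {"grip": 0.0,"offset": [0,0,0.001],"turn": 0},
    {"grip": 0.0,"offset": [0,0,0.001],"turn": 0},
    {"grip": 0.0,"offset": [0,0,0.001],"turn": 0},
    {"grip": 0.0,"offset": [0,0,0.001],"turn": 0},
    {"grip": 0.0,"offset": [0,0,0.0005],"turn": 0}
  ]
}}

```text
clock: 21.15
tcp_pos: [0.5551, 0.1737, 0.1166]
orientation: [-2.87, -1.277, 0.001]
contact_force: [0.5, 0.8, -6.0]
finger_gap: 0.237
```

```bash
python3 bore.py;python3 pin.py|grep -E "panel|knuck"
```

```text
t 21.15 tcp [0.5551 0.1737 0.1166] psi 47.95 tilt 0.02 q [ 0.15  0.47 -0.65  1.83  0.34  0.95 -1.37] F [ 0.5  0.8 -6. ] M [-0.05 -0.01 -0.  ] gap 20.3
hole [275  55  21  23 258] [281.8  62.3]
 bore top centre [614.2 253.3 141.2]
hole [ 297   79   39   41 1106] [315.7  99.3]
 bore top centre [614.9 238.7 141.2]
  in bore z 0.1365 200 [615.6 239.2 137.4] [12.  11.6]
  in bore z 0.134 346 [615.4 239.1 135.2] [11.4 11.5]
  in bore z 0.129 253 [615.8 239.8 132.6] [11.8 11.9]
  in bore z 0.117 200 [613.3 237.6 121. ] [12.1 11.9]
wrist knuckle top 2946 (array([613.1, 237.8]), 1.8, array([615. , 241.5]), 15.0) z 0.1406
wrist panel top Tx max [74.2 74.5] Ty [-9.4 11.3] ang 47.89 [54.5 21.2] z 0.1529
wrist knuckle top 2928 (array([613.2, 238. ]), 1.93, array([614.8, 241.4]), 14.9) z 0.1406
wrist panel top Tx max [74.2 74.5] Ty [-9.4 11.3] ang 47.94 [54.5 21.1] z 0.153
scene knuckle top 33 (array([611.8, 240.5]), 1.59, array([613.6, 241. ]), 13.4) z 0.1397
scene panel top Tx max [81.  89.1] Ty [-11.7  12.2] ang 46.43 [52.2 24.5] z 0.151
```

{"api": "apply_moves", "payload": {
  "increments": [
    {"grip": 0.0,"offset": [0,0,0.0005],"turn": 0},
    {"grip": 0.0,"offset": [0,0,0.0005],"turn": 0},
    {"grip": 0.0,"offset": [0,0,0],"turn": 0}
  ]
}}

```text
clock: 21.65
tcp_pos: [0.5555, 0.1739, 0.1162]
orientation: [2.87, 1.277, 0.001]
contact_force: [-0.0, -0.2, -3.9]
finger_gap: 0.24
```

```bash
python3 pin.py|grep -E "panel|t 2|knuck"
```

```text
t 21.65 tcp [0.5555 0.1739 0.1162] psi 47.96 tilt 0.03 q [ 0.15  0.47 -0.65  1.83  0.34  0.95 -1.37] F [-0.  -0.2 -3.9] M [-0.03  0.04 -0.03] gap 20.5
wrist knuckle top 2952 (array([614.2, 238.6]), 1.85, array([615.1, 241.6]), 14.8) z 0.1405
wrist panel top Tx max [74.2 74.5] Ty [-9.4 11.2] ang 47.85 [54.5 21.2] z 0.1528
wrist knuckle top 2968 (array([613.8, 238.3]), 1.87, array([615.2, 241.6]), 14.9) z 0.1405
wrist panel top Tx max [74.2 74.5] Ty [-9.4 11.2] ang 47.88 [54.4 21.2] z 0.1528
scene knuckle top 37 (array([613.5, 242.8]), 1.48, array([615.4, 242. ]), 13.4) z 0.1387
scene panel top Tx max [89.9 89.9] Ty [-13.6  11.5] ang 55.95 [59.2 22.4] z 0.1513
```

The wrist load dropped from 6 to 4 N and the panel top reads 0.152 m (net of bias), so the door is seated. Releasing and rising clear.

{"api": "apply_moves", "payload": {
  "increments": [
    {"grip": 0.0,"offset": [0,0,0.0005],"turn": 0},
    {"grip": 0.03,"offset": [0,0,0],"turn": 0},
    {"grip": 0.045,"offset": [0,0,0],"turn": 0},
    {"grip": 0.045,"offset": [0,0,0],"turn": 0},
    {"grip": 0.045,"offset": [0,0,0],"turn": 0}
  ]
}}

```text
clock: 22.27
tcp_pos: [0.556, 0.1742, 0.116]
orientation: [2.87, 1.277, 0.003]
contact_force: [-1.0, 0.4, -0.0]
finger_gap: 0.526
```

{"api": "apply_moves", "payload": {
  "increments": [
    {"grip": 0.045,"offset": [0,0,-0.01],"turn": 0},
    {"grip": 0.045,"offset": [0,0,-0.02],"turn": 0},
    {"grip": 0.045,"offset": [0,0,-0.03],"turn": 0},
    {"grip": 0.045,"offset": [0,0,-0.03],"turn": 0},
    {"grip": 0.045,"offset": [0,0,-0.01],"turn": 0}
  ]
}}

```text
clock: 22.68
tcp_pos: [0.558, 0.1756, 0.2211]
orientation: [2.869, 1.277, 0.014]
contact_force: [0.7, 0.5, -0.2]
finger_gap: 0.527
```

```bash
python3 -c "
from h import *
state()
f=grab('wrist'); save(f,'w6')
for n in ('wrist','scene'):
  Q=pts(grab(n)).reshape(-1,3); m=(Q[:,0]>.46)&(Q[:,0]<.62)&(Q[:,1]>.1)&(Q[:,1]<.24)&(Q[:,2]>.146)&(Q[:,2]<.158)
  r=cv2.minAreaRect((Q[m][:,:2]*1000).astype(np.float32)); print(n,r,np.median(Q[m][:,2]))
  d=Q[m][:,:2]-[.615,.2387]; a=np.degrees(np.arctan2(d[:,1],d[:,0]))%360; print(np.median(a)-181.9,np.median(np.hypot(*d.T)))
print('tab');meas(.5,.6,.12,.22,.16,.185,('wrist','scene'))
"
```

```text
t 22.68 tcp [0.558  0.1756 0.2211] psi 47.97 tilt 0.52 q [ 0.2   0.35 -0.7   1.75  0.24  1.13 -1.3 ] F [ 0.7  0.5 -0.2] M [ 0.03 -0.1  -0.02] gap 45.0
wrist ((554.0706787109375, 170.92349243164062), (150.30967712402344, 20.984439849853516), 47.95322799682617) 0.14961846501162998
46.07363082974874 0.06244365640725666
scene ((546.303955078125, 190.3608856201172), (133.3524627685547, 138.5286865234375), 16.015380859375) 0.14920763786952207
47.20748285505218 0.07859319272317714
tab
wrist 771 c [554.6 172. ] sz [30.9  7.7] ang 48.0 z [0.1648 0.174  0.1752]
scene 60 c [553.  168.4] sz [30.4 13.6] ang 54.0 z [0.1615 0.1696 0.1736]
```

View pics/w6.png

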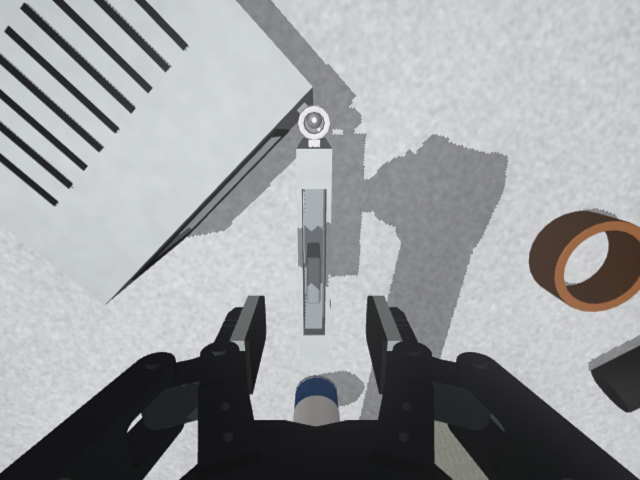

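The door hangs on its pins: ring with the pin through it at (314,123), tab at (313,262). It stands 46° open with the fingers clear. Next I shut the fingers, go round to its outside and push it to.

{"api": "apply_moves", "payload": {
  "increments": [
    {"grip": 0.0,"offset": [-0.008,0.012,0],"turn": 0},
    {"grip": 0.0,"offset": [-0.012,0.015,0],"turn": 0},
    {"grip": 0.0,"offset": [-0.012,0.015,0],"turn": 0},
    {"grip": 0.0,"offset": [-0.003,0.004,0],"turn": 0},
    {"grip": 0.0,"offset": [0,0,0],"turn": 0}
  ]
}}

```text
clock: 23.35
tcp_pos: [0.5654, 0.114, 0.2131]
orientation: [-2.873, -1.27, 0.006]
contact_force: [-0.4, -0.5, 0.1]
finger_gap: 0.0
```

{"api": "apply_moves", "payload": {
  "increments": [
    {"grip": 0.0,"offset": [0,0,0.02],"turn": 0},
    {"grip": 0.0,"offset": [0,0,0.025],"turn": 0},
    {"grip": 0.0,"offset": [0,0,0.025],"turn": 0},
    {"grip": 0.0,"offset": [0,0,0.02],"turn": 0},
    {"grip": 0.0,"offset": [0,0,0.008],"turn": 0}
  ]
}}

```text
clock: 23.77
tcp_pos: [0.5624, 0.1182, 0.1133]
orientation: [-2.866, -1.279, 0.01]
contact_force: [0.7, -0.2, -1.0]
finger_gap: 0.001
```

```bash
cat > so.py <<'E'
from h import *
s,M,psi=state()
r=(s['tcp_pos'][:2]-[.615,.2387])*1000
print('s',round(-r@M[:2,0],1),'o',round(r@M[:2,1],1),'theta_tool',round(psi-1.9,2))
def theta():
    Q=pts(grab('top')).reshape(-1,3); d=Q[:,:2]-[.615,.2387]
    for n in ('wrist','scene'):
        Q=pts(grab(n)).reshape(-1,3); m=(Q[:,2]>.162)&(Q[:,2]<.185)&(abs(np.hypot(*(Q[:,:2]-[.615,.2387]).T)-.089)<.025)
        q=Q[m][:,:2]
        if len(q)>5: c=np.median(q,0)-[.615,.2387]; print(n,'tab',len(q),'theta',round((np.degrees(np.arctan2(c[1],c[0]))%360)-181.9,1),'r',round(np.hypot(*c)*1000,1),'ztop',round(np.percentile(Q[m][:,2],95),4))
theta()
E
python3 so.py
```

```text
t 23.77 tcp [0.5624 0.1182 0.1133] psi 48.09 tilt 0.42 q [ 0.24  0.46 -0.63  1.85  0.32  0.95 -1.27] F [ 0.7 -0.2 -1. ] M [ 0.   -0.01  0.02] gap 0.1
s 124.8 o 41.4 theta_tool 46.19
wrist tab 8951 theta 48.9 r 97.0 ztop 0.1837
```

{"api": "apply_moves", "payload": {
  "increments": [
    {"grip": 0.0,"offset": [0,-0.004,0],"turn": 0},
    {"grip": 0.0,"offset": [0,-0.004,0],"turn": 0},
    {"grip": 0.0,"offset": [0,-0.004,0],"turn": 0},
    {"grip": 0.0,"offset": [-0.001,-0.0044,0],"turn": 2},
    {"grip": 0.0,"offset": [-0.001,-0.0044,0],"turn": 2}
  ]
}}

```text
clock: 24.33
tcp_pos: [0.5494, 0.1304, 0.1185]
orientation: [2.914, 1.174, 0.003]
contact_force: [-0.0, -0.7, 0.1]
finger_gap: 0.002
```

{"api": "apply_moves", "payload": {
  "increments": [
    {"grip": 0.0,"offset": [-0.001,-0.0044,0],"turn": 2},
    {"grip": 0.0,"offset": [-0.001,-0.0044,0],"turn": 2},
    {"grip": 0.0,"offset": [-0.001,-0.0044,0],"turn": 2},
    {"grip": 0.0,"offset": [-0.001,-0.0044,0],"turn": 2},
    {"grip": 0.0,"offset": [-0.001,-0.0044,0],"turn": 2}
  ]
}}

```text
clock: 24.75
tcp_pos: [0.5315, 0.1438, 0.1185]
orientation: [3.005, 0.915, 0.003]
contact_force: [0.9, -0.3, 0.7]
finger_gap: 0.0
```

{"api": "apply_moves", "payload": {
  "increments": [
    {"grip": 0.0,"offset": [-0.001,-0.0044,0],"turn": 2},
    {"grip": 0.0,"offset": [-0.001,-0.0044,0],"turn": 2},
    {"grip": 0.0,"offset": [-0.001,-0.0044,0],"turn": 2},
    {"grip": 0.0,"offset": [-0.001,-0.0044,0],"turn": 2},
    {"grip": 0.0,"offset": [-0.001,-0.0044,0],"turn": 2}
  ]
}}

```text
clock: 25.17
tcp_pos: [0.5161, 0.1602, 0.1184]
orientation: [3.073, 0.65, 0.003]
contact_force: [-0.2, -0.3, -0.3]
finger_gap: 0.001
```

```bash
python3 so.py; python3 -c "
from h import *
f=grab('wrist'); save(f,'w7')"
```

```text
t 25.17 tcp [0.5161 0.1602 0.1184] psi 23.87 tilt 0.1 q [ 0.12  0.37 -0.58  1.93  0.26  0.91 -1.74] F [-0.2 -0.3 -0.3] M [-0.09 -0.02 -0.01] gap 0.1
s 122.2 o 31.7 theta_tool 21.97
wrist tab 8451 theta 23.8 r 99.6 ztop 0.1837
scene tab 53 theta 25.2 r 92.5 ztop 0.1742
```

View pics/w7.png

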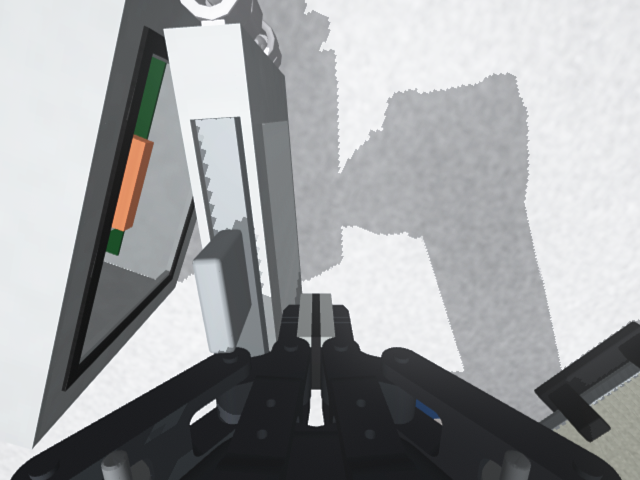

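The fingers (316,310) touch the louvred side and the door (230,180) is following, about 24° still open. The tab (220,290) is in place. Going on more slowly.

{"api": "apply_moves", "payload": {
  "increments": [
    {"grip": 0.0,"offset": [-0.0014,-0.0033,0],"turn": 1.5},
    {"grip": 0.0,"offset": [-0.0014,-0.0033,0],"turn": 1.5},
    {"grip": 0.0,"offset": [-0.0014,-0.0033,0],"turn": 1.5},
    {"grip": 0.0,"offset": [-0.0014,-0.0033,0],"turn": 1.5},
    {"grip": 0.0,"offset": [-0.0014,-0.0033,0],"turn": 1.5}
  ]
}}

```text
clock: 25.78
tcp_pos: [0.5041, 0.1724, 0.1177]
orientation: [3.109, 0.447, 0.002]
contact_force: [1.1, -0.6, -0.0]
finger_gap: -0.003
```

{"api": "apply_moves", "payload": {
  "increments": [
    {"grip": 0.0,"offset": [-0.001,-0.0022,0],"turn": 1},
    {"grip": 0.0,"offset": [-0.001,-0.0022,0],"turn": 1},
    {"grip": 0.0,"offset": [-0.001,-0.0022,0],"turn": 1},
    {"grip": 0.0,"offset": [-0.001,-0.0022,0],"turn": 1},
    {"grip": 0.0,"offset": [-0.001,-0.0022,0],"turn": 1}
  ]
}}

```text
clock: 26.2
tcp_pos: [0.496, 0.1821, 0.1173]
orientation: [3.126, 0.311, 0.0]
contact_force: [-0.5, -0.4, 1.1]
finger_gap: -0.003
```

{"api": "apply_moves", "payload": {
  "increments": [
    {"grip": 0.0,"offset": [-0.0005,-0.0022,0],"turn": 1},
    {"grip": 0.0,"offset": [-0.0005,-0.0022,0],"turn": 1},
    {"grip": 0.0,"offset": [-0.0005,-0.0022,0],"turn": 1},
    {"grip": 0.0,"offset": [-0.0005,-0.0022,0],"turn": 1},
    {"grip": 0.0,"offset": [0,0,0],"turn": 0}
  ]
}}

```text
clock: 26.62
tcp_pos: [0.4921, 0.1912, 0.1173]
orientation: [-3.134, -0.204, 0.0]
contact_force: [-0.1, -0.6, 0.5]
finger_gap: 0.002
```

```bash
python3 so.py; python3 -c "
from h import *
for n in ('scene','top'):
    Q=pts(grab(n)).reshape(-1,3); U=np.array([.527,.3225]); a=np.radians(91.9); Rm=np.array([[np.cos(a),-np.sin(a)],[np.sin(a),np.cos(a)]]); L=(Q[:,:2]-U)@Rm*1000
    # visible outer face / top of door near free edge
    for z0,z1 in ((.03,.09),(.146,.156)):
      m=(L[:,0]<-70)&(L[:,0]>-140)&(L[:,1]>60)&(L[:,1]<86)&(Q[:,2]>z0)&(Q[:,2]<z1)
      if m.sum()>5: print(n,z0,m.sum(),'unit x',np.round(np.percentile(L[m][:,0],[5,50,95]),1),'y max',L[m][:,1].max().round(1))
"
```

```text
t 26.62 tcp [0.4921 0.1912 0.1173] psi 7.46 tilt 0.03 q [ 0.03  0.35 -0.55  1.96  0.23  0.89 -2.08] F [-0.1 -0.6  0.5] M [ 0.    0.02 -0.01] gap 0.2
s 128.0 o 31.2 theta_tool 5.56
wrist tab 4625 theta 8.6 r 88.7 ztop 0.1759
scene tab 53 theta 10.2 r 94.5 ztop 0.1749
scene 0.03 101 unit x [-127.5 -123.4 -118.1] y max 78.6
top 0.03 7 unit x [-124.2 -123.4 -120.9] y max 73.5
```

{"api": "apply_moves", "payload": {
  "increments": [
    {"grip": 0.0,"offset": [-0.0003,-0.0022,0],"turn": 1},
    {"grip": 0.0,"offset": [-0.0003,-0.0022,0],"turn": 1},
    {"grip": 0.0,"offset": [-0.0003,-0.0022,0],"turn": 1},
    {"grip": 0.0,"offset": [-0.0003,-0.0022,0],"turn": 1},
    {"grip": 0.0,"offset": [-0.0003,-0.0022,0],"turn": 1}
  ]
}}

```text
clock: 27.28
tcp_pos: [0.4898, 0.2015, 0.1173]
orientation: [-3.141, -0.065, 0.0]
contact_force: [0.5, -1.1, -0.5]
finger_gap: 0.005
```

{"api": "apply_moves", "payload": {
  "increments": [
    {"grip": 0.0,"offset": [0,-0.0012,0],"turn": 0},
    {"grip": 0.0,"offset": [0,-0.0012,0],"turn": 0},
    {"grip": 0.0,"offset": [0,-0.0012,0],"turn": 0},
    {"grip": 0.0,"offset": [0,-0.0012,0],"turn": 0}
  ]
}}

```text
clock: 27.62
tcp_pos: [0.4897, 0.206, 0.1173]
orientation: [3.141, 0.067, -0.0]
contact_force: [0.1, -0.5, -0.3]
finger_gap: -0.001
```

```bash
cat > edge.py <<'E'
from h import *
for n in ('scene','top'):
    Q=pts(grab(n)).reshape(-1,3); U=np.array([.527,.3225]); a=np.radians(91.9); Rm=np.array([[np.cos(a),-np.sin(a)],[np.sin(a),np.cos(a)]]); L=(Q[:,:2]-U)@Rm*1000
    for z0,z1 in ((.03,.09),(.146,.154)):
      m=(L[:,0]<-70)&(L[:,0]>-140)&(L[:,1]>60)&(L[:,1]<86)&(Q[:,2]>z0)&(Q[:,2]<z1)
      if m.sum()>5: print(n,z0,m.sum(),'unit x',np.round(np.percentile(L[m][:,0],[5,50,95]),1),'y max',L[m][:,1].max().round(1))
E
python3 so.py; python3 edge.py
```

```text
t 27.62 tcp [0.4897 0.206  0.1173] psi 2.46 tilt 0.0 q [-0.01  0.35 -0.54  1.96  0.23  0.89 -2.19] F [ 0.1 -0.5 -0.3] M [-0.09  0.09  0.03] gap -0.0
s 126.5 o 27.3 theta_tool 0.56
wrist tab 6528 theta 0.8 r 96.6 ztop 0.1834
scene tab 55 theta 3.3 r 91.6 ztop 0.1742
scene 0.03 118 unit x [-109.8 -104.6 -100.2] y max 82.5
top 0.03 13 unit x [-105.8 -103.8 -102.6] y max 75.2
```

{"api": "apply_moves", "payload": {
  "increments": [
    {"grip": 0.0,"offset": [0,-0.001,0],"turn": 0},
    {"grip": 0.0,"offset": [0,-0.001,0],"turn": 0},
    {"grip": 0.0,"offset": [0,-0.001,0],"turn": 0},
    {"grip": 0.0,"offset": [0,-0.001,0],"turn": 0},
    {"grip": 0.0,"offset": [0,0,0],"turn": 0}
  ]
}}

```text
clock: 28.28
tcp_pos: [0.4895, 0.2103, 0.1173]
orientation: [-3.141, -0.068, -0.0]
contact_force: [0.3, -0.1, 0.1]
finger_gap: -0.003
```

```bash
python3 so.py; python3 edge.py
```

```text
t 28.28 tcp [0.4895 0.2103 0.1173] psi 2.48 tilt 0.02 q [-0.01  0.35 -0.54  1.95  0.23  0.89 -2.2 ] F [ 0.3 -0.1  0.1] M [-0.11  0.03  0.02] gap -0.3
s 126.6 o 22.9 theta_tool 0.58
wrist tab 6325 theta -0.2 r 96.6 ztop 0.1832
scene tab 57 theta 1.8 r 94.1 ztop 0.1744
scene 0.03 118 unit x [-105.2 -100.1  -95.6] y max 83.3
top 0.03 11 unit x [-100.2  -99.6  -97.5] y max 77.8
```

{"api": "apply_moves", "payload": {
  "increments": [
    {"grip": 0.0,"offset": [0,-0.001,0],"turn": 0},
    {"grip": 0.0,"offset": [0,-0.0007,0],"turn": 0},
    {"grip": 0.0,"offset": [0,0,0],"turn": 0}
  ]
}}

```text
clock: 28.78
tcp_pos: [0.4895, 0.2107, 0.1172]
orientation: [3.139, 0.066, -0.001]
contact_force: [-0.7, -2.4, 0.8]
finger_gap: -0.002
```

```bash
python3 so.py|head -2; python3 edge.py
```

```text
t 28.78 tcp [0.4895 0.2107 0.1172] psi 2.42 tilt 0.09 q [-0.02  0.35 -0.54  1.95  0.23  0.9  -2.2 ] F [-0.7 -2.4  0.8] M [-0.49  0.11  0.02] gap -0.1
s 126.5 o 22.7 theta_tool 0.52
scene 0.03 117 unit x [-103.5  -99.1  -95.1] y max 83.2
top 0.03 11 unit x [-99.5 -97.5 -97. ] y max 72.1
```

The push force has appeared (2.4 N) and the fingers stopped advancing, so the door is against the front. Backing straight off, then up.

{"api": "apply_moves", "payload": {
  "increments": [
    {"grip": 0.0,"offset": [0,0.003,0],"turn": 0},
    {"grip": 0.0,"offset": [0,0.01,0],"turn": 0},
    {"grip": 0.0,"offset": [0,0.03,0],"turn": 0},
    {"grip": 0.0,"offset": [0,0.03,0],"turn": 0},
    {"grip": 0.0,"offset": [0,0.02,-0.02],"turn": 0}
  ]
}}

```text
clock: 29.45
tcp_pos: [0.4904, 0.1151, 0.1339]
orientation: [3.139, 0.065, -0.012]
contact_force: [0.1, -0.2, -0.3]
finger_gap: -0.0
```

{"api": "apply_moves", "payload": {
  "increments": [
    {"grip": 0.0,"offset": [0,0,-0.04],"turn": 0},
    {"grip": 0.0,"offset": [0,0,-0.04],"turn": 0},
    {"grip": 0.0,"offset": [0,0,-0.02],"turn": 0},
    {"grip": 0.0,"offset": [0,0,0],"turn": 0},
    {"grip": 0.0,"offset": [0,0,0],"turn": 0}
  ]
}}

```text
clock: 29.87
tcp_pos: [0.4948, 0.1193, 0.2391]
orientation: [-3.14, -0.067, -0.008]
contact_force: [0.2, -0.5, -0.3]
finger_gap: -0.002
```

```bash
python3 so.py; python3 edge.py; python3 -c "
from h import *
f=dict(np.load('scene.npz')); c=cv2.resize(f['pixels'][90:390,260:500],None,fx=2,fy=2,interpolation=cv2.INTER_CUBIC); cv2.imwrite('pics/s8.png',c[:,:,::-1])
Q=meas(.505,.56,.2,.26,.16,.185,('scene','top','wrist'))
meas(.4,.57,-.147,-.04,.15,.165,('scene',))
meas(.36,.45,-.04,.04,.15,.17,('scene','top'))"
```

```text
t 29.87 tcp [0.4948 0.1193 0.2391] psi 2.46 tilt 0.28 q [ 0.19  0.14 -0.54  1.9   0.08  1.11 -1.91] F [ 0.2 -0.5 -0.3] M [ 0.02  0.08 -0.02] gap -0.1
s 125.2 o 114.2 theta_tool 0.56
wrist tab 1136 theta 1.8 r 89.0 ztop 0.1751
scene tab 51 theta 3.1 r 91.7 ztop 0.1742
scene 0.03 118 unit x [-105.7 -101.6  -96.2] y max 82.9
scene 0.146 37 unit x [-99.8 -80.7 -70.7] y max 83.5
scene 54 c [521.9 233.9] sz [30.  14.2] ang 0.4 z [0.1615 0.1692 0.1741]
top few 0
wrist 1253 c [525.2 235.3] sz [30.1  9.2] ang 2.2 z [0.1611 0.173  0.1751]
scene 46 c [ 494.5 -115.7] sz [11.7 30. ] ang 69.7 z [0.151  0.1544 0.1573]
scene 131 c [402.7  -0.9] sz [33.8 36.2] ang 37.8 z [0.1526 0.1586 0.1625]
top 133 c [402.8   0.8] sz [33.6 33.5] ang 44.4 z [0.1548 0.1609 0.164 ]
```

{"api": "apply_moves", "payload": {
  "increments": [
    {"grip": 0.0,"offset": [0,0,0],"turn": 0},
    {"grip": 0.0,"offset": [0,0,0],"turn": 0},
    {"grip": 0.0,"offset": [0,0,0],"turn": 0},
    {"grip": 0.0,"offset": [0,0,0],"turn": 0},
    {"grip": 0.0,"offset": [0,0,0],"turn": 0}
  ]
}}

```text
clock: 30.83
tcp_pos: [0.4935, 0.1188, 0.2373]
orientation: [-3.141, -0.067, -0.0]
contact_force: [-0.9, 0.0, 0.3]
finger_gap: 0.0
```

```bash
python3 edge.py; python3 so.py; python3 -c "
from h import *
f=grab('wrist'); Q=pts(f).reshape(-1,3); U=np.array([.527,.3225]); a=np.radians(91.9); Rm=np.array([[np.cos(a),-np.sin(a)],[np.sin(a),np.cos(a)]]); L=(Q[:,:2]-U)@Rm*1000
m=(Q[:,2]>.146)&(Q[:,2]<.1535)&(L[:,0]>-125)&(L[:,0]<-77.5)&(abs(L[:,1])<95)
q=L[m]; print(m.sum(),cv2.minAreaRect(q.astype(np.float32)))
for y in (-60,-30,30,45,60,75):
    k=abs(q[:,1]-y)<4
    if k.sum()>5: print(y,'outer face x',np.percentile(q[k][:,0],1).round(1),'z',np.median(Q[m][k][:,2]).round(4))
m=(Q[:,2]>.136)&(Q[:,2]<.145)&(np.hypot(L[:,0]+87.5,L[:,1]+84)<15); print('knuckle top',m.sum(),np.median(Q[m],0).round(4) if m.sum() else '')
m=(Q[:,2]>.152)&(Q[:,2]<.159)&(L[:,0]>-90)&(L[:,0]<70); print('roof front edge',np.percentile(L[m][:,0],1) if m.sum()>50 else m.sum())
"
```

```text
scene 0.03 117 unit x [-105.4 -101.2  -94.2] y max 85.1
scene 0.146 41 unit x [-103.7  -82.1  -71.4] y max 84.1
t 30.93 tcp [0.4935 0.1188 0.2374] psi 2.45 tilt 0.01 q [ 0.19  0.15 -0.54  1.91  0.08  1.11 -1.92] F [-0.  -1.  -0.7] M [-0.04  0.   -0.02] gap -0.2
s 126.5 o 114.6 theta_tool 0.55
wrist tab 1144 theta 1.8 r 89.1 ztop 0.1751
scene tab 51 theta 2.8 r 92.2 ztop 0.1748
5754 ((-88.18270111083984, 5.958351135253906), (21.901763916015625, 150.3275909423828), 0.34878095984458923)
-60 outer face x -97.4 z 0.1522
-30 outer face x -97.8 z 0.1478
30 outer face x -98.7 z 0.1487
45 outer face x -98.9 z 0.1486
60 outer face x -99.1 z 0.1484
75 outer face x -99.2 z 0.148
knuckle top 1053 [0.6132 0.2398 0.1402]
roof front edge -82.48193577870695
```

```bash
python3 -c "
from h import *
print(robot.sign_off()); state()"
```

```text
the job is handed in; nothing more can be done
None
the job is handed in; nothing more can be done
```

I slid the narrow cassette home while the door stood in its rack. I then carried the loaded door to the unit, lowered it onto both pins at about 6–24 mm/s, released it 46° open and pushed it shut with closed fingers. The job was handed in at about 31 s; no verdict was reported.

**Last checks that agreed:**
- **Shut:** the wrist camera put the outside of the free edge at x = -99.2 mm in the unit's frame, against -98 mm when fully shut. The door was at rest between readings.
- **On the pins:** the upper knuckle's top read 0.140 m, which is its seated height. The free edge sags about 4 mm, inside the 5 mm the task allows. I did not measure the lower knuckle on its own.
- **Cassette:** the top of the tab read 0.175 m against 0.176 m expected, in line with the sag, so it is still home.
- **Bystanders:** the wide cassette and the can read where they were at the start. I did not re-measure the tape roll or mallet; the arm never went near them.
- **Gripper:** clear of everything, with no force reading beyond noise.

**Checks that failed or disagreed:**
- The scene camera put the outside of the free edge 2 mm further open than the wrist camera, at -101.2 mm. Either reading is well inside the 12 mm limit.
- The last picture was refused because the 12-picture limit was reached, so the final state was checked from depth data only.

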